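Invert and nest the pot covers for packing

ROBOT

A 6-joint arm with a two-finger parallel gripper is mounted at the origin on the work surface. World frame = base frame: x ahead of the robot, y to its left, z up, the work surface at z = 0. Lengths are in m, angles in rad, forces in N, time in s.
With the tool pointing down it reaches from about 0.35 to 0.85 m from the base axis. Payload 8.1 kg.
Tool frame: the origin (TCP) lies midway between the tips of the shut fingers; the grasp point (between the pads) lies 19 mm behind it (robot.grip_point_offset is the distance from the TCP to the grasp point, in m); z points along the fingers, y is the line along which they close (so a half turn about z gives the same grasp; the last joint's range is limited). The gripper opens to 93 mm and grips with 3 to 60 N. Pads are 15 mm wide; open, the fingers measure 128 mm over their backs; the gripper's body (75 mm by 188 mm) begins 65 mm behind the grasp point.
Start: joints at [-1.398, 0.13, 1.488, -0, 1.523, -0.085], TCP at [0.153, -0.58, 0.219] pointing down, gripper open.
Joint ranges: [-2.96, 2.96], [-0.89, 2.26], [0.02, 2.5], [-1.34, 4.48], [0, 2.73], [-2.66, 2.66]. Speed limits (rad/s): [2.39, 2.39, 2.79, 3.14, 3.14, 3.14].

INTERFACE

Orientations are given as a rotation vector (axis times angle).
In Python, from plant import robot, read_camera, job gives the robot as it stands.
- The arm moves only by the shell command python3 -m inch 'ROWS' [FORCE]. ROWS is JSON, one flat list of numbers, 5 for each row, row after row: the shift along the world's x, y, z in mm, then the turn about the world's z in degrees, then the opening in per cent of the stroke, from 0 (shut) to 100 (fully open). In form: [dx, dy, dz, yaw, hand, dx, dy, dz, yaw, hand, ...]. A call has 1 to 10 rows; each row is the pose to reach, as a shift and turn from the pose commanded when the call began; what a row does not reach only later rows make up. A row lasts 1/12 s, in which the tool goes at most 41.7 mm and 7.16 degrees, less where a joint would pass 70% of its speed; a pose out of reach is approached as far as the arm can. A call with a gripper value outside its range is refused whole. The fingers move at their own pace and stop on an object; FORCE is the grip in N (left out, the last holds). Time passes only in rows, so rows that repeat a pose let the fingers close. It gives the time, the measured TCP pose, the force, the opening and the grip force at its end, in the units of the state.
- robot.read_state(): the state, without advancing time (a new reading comes with each control period).
- read_camera(name): name is "side" or "top"; returns a dict with "image" (480x640x3 uint8, blue, green, red), "K" (3x3 intrinsics, pixels), "D" ([k1, k2, p1, p2, k3] as OpenCV has them; the pictures are not rectified), "extrinsics" (4x4, takes a point from world to camera coordinates). Camera axes: x right, y down, z forward; pixel columns grow to the right and rows downward; lengths in m; the calibration is good to about 2 mm. A picture is of the moment at which its call begins. There is no depth.
- job.close_job(): hands the job in; it is judged then, once.
The state is a dict: "t": time; "q": joint angles; "dq": joint speeds; "joint_torque": joint torques, N m; "tool_pos": TCP position; "orientation": TCP orientation; "force": force on the tool from outside, world axes, zero at the start; "wrist_torque": the same for the moment, N m; "opening": finger opening in m; "gripper_force": force on a finger pad.
Only numpy, scipy, OpenCV 4.12 (cv2) and the standard library are available. Lean on these libraries where they do the work, as an engineer would, in place of code of your own. Each camera call takes 0.05 s, during which the arm holds its last target. There are 200 camera calls.

TASK

The three domed pot covers must be nested for packing. Take the navy cover off its pot, lay it on its side in the orange cradle and let go of it, then take it again the other way round, turn it fully over and stand it crown down in the middle of the cardboard pad. Then cup the sand cover, crown down, fully home inside the navy one, and last the white cover inside the sand one, dropping none and leaving the pot, can, jar and tape roll standing where they are.

Things in the scene. Friction and masses are not known exactly. Their poses are not given: they have to be found in the camera images.
- navy_cover: Navy blue domed cover, 62 mm across, 38 mm from rim to crown: a straight band 20 mm high (outside 62, inside 55), a ledge, then a dome 51 mm across and 18 mm high with a flat 28 mm crown. Hollow 20 mm deep. Origin: centre of the mouth (rim plane); z axis from mouth to crown. 130 g, centre of mass 14 mm from the rim. Starts dome up, its rim resting loosely on the pot's rim.
- sand_cover: Sand-yellow domed cover, 62 mm across, 38 mm from rim to crown: a straight band 20 mm high (outside 62, inside 55), a ledge, then a dome 51 mm across and 18 mm high with a flat 28 mm crown. Hollow 20 mm deep. Origin: centre of the mouth (rim plane); z axis from mouth to crown. 100 g. Starts inverted on its crown. Cupped home, its ledge rests on the rim below, 20 mm of band proud.
- white_cover: White domed cover, 62 mm across, 38 mm from rim to crown: a straight band 20 mm high (outside 62, inside 55), a ledge, then a dome 51 mm across and 18 mm high with a flat 28 mm crown. Hollow 20 mm deep. Origin: centre of the mouth (rim plane); z axis from mouth to crown. 80 g. Starts inverted on its crown; its place and the sand one's may be swapped. Nests like the sand one.
- pot: Loose white ceramic pot, 56 mm high, 60 mm across its rim (rim 6 mm thick), narrowing to 51 mm at 36 mm height and 38 mm at the foot, 350 g. Origin: centre of its underside, z up. Leave it standing where it is.
- cradle_seat (a point): Orange V trough fixed to the bench, 60 mm long, 46 wide, 22 high, sides sloping 35 degrees, ends open and alike. It runs along this point's x axis (level). The point, 44 mm above the bench over the trough's middle, is where the axis of a cover's band lies when it rests on its side along the trough, crown to either end; the lying cover stands out 8 mm each side for fingers.
- pad_top (a point): Cardboard pad 120 x 120 mm, 4 mm thick, fixed flat on the bench; the point is the centre of its top face, z up.
- spray_can: Bystander: plain steel can, diameter 44 mm, 110 mm high. Origin: centre of its underside.
- jar: Bystander: amber glass jar with black cap, diameter 48 mm, 65 mm high. Origin: centre of its underside.
- tape_roll: Bystander: roll of blue tape lying flat, diameter 90 mm, 48 mm high. Origin: centre of its underside.
Not all that is in view belongs to the job. Of the things like the sand_cover, leave any that is red or turquoise; of the rest the smaller one is meant.

How it is judged:
By the outcome, as a careful person would: the job done as asked, in the order asked, and still so for the second after the job is handed in, with the robot touching nothing.
It also fails if it takes over 72 s, if anything falls off the work surface, if the arm or the gripper's body presses on something with over 40 N, if the wrist force passes 120 N, or if a joint passes its speed limit or range.

## Working session

There is one attempt and no reset: what is moved stays moved. The work goes in short steps, Python scripts to look and compute and a shell command to move; the robot and the scene stay as the last step left them, time stands still between calls to the robot, and variables do not carry over. Pictures are saved under pics/ and viewed, at most 10 in all, crops included, and the job is handed in when it is done.

```bash
ls; mkdir -p pics; python3 -m inch 2>&1 | head -20; python3 - <<'E'
from plant import robot, read_camera
import cv2, numpy as np
print(robot.read_state(), robot.grip_point_offset, [a for a in dir(robot) if a[0]!='_'])
for n in ("side","top"):
    c=read_camera(n); cv2.imwrite(f"pics/{n}0.png",c["image"]); print(n,c["K"],c["D"],c["extrinsics"],sep="\n")
E
```

```text
pics
invalid input
{'t': 0.0, 'q': array([-1.39839894e+00,  1.31149637e-01,  1.48928036e+00,  8.43596895e-06,
        1.52298544e+00, -8.53937621e-02]), 'dq': array([-0.00051119,  0.00039982,  0.00078878, -0.00179312, -0.00089515,
       -0.00045768]), 'joint_torque': array([-2.59004137e-04, -5.59842968e+01, -4.91759777e+01,  7.66974804e-02,
        3.52012482e-02, -1.24688709e-04]), 'tool_pos': array([ 0.15289802, -0.57960601,  0.21759373]), 'orientation': array([-3.11372521e+00, -4.03582275e-01,  1.11228791e-04]), 'force': array([ 0.7618821 ,  0.04783646, -0.35465613]), 'wrist_torque': array([ 0.02312541, -0.00404485, -0.06392041]), 'gripper_force': 0.0, 'opening': 0.09319823771769423} 0.0188 ['IKError', 'grip_point_offset', 'read_state']
side
[[544.94645327   0.         325.44365322]
 [  0.         544.94645327 233.08542529]
 [  0.           0.           1.        ]]
[0.00631442 0.         0.         0.         0.        ]
[[-0.99617969 -0.08546624  0.01793148  0.50704676]
 [-0.06903687  0.64500731 -0.76105156  0.15227852]
 [ 0.05347828 -0.75938204 -0.64844351  1.37344596]
 [ 0.          0.          0.          1.        ]]
top
[[624.86229945   0.         323.86057978]
 [  0.         624.86229945 233.01481466]
 [  0.           0.           1.        ]]
[-0.01112085  0.          0.          0.          0.        ]
[[ 2.93678016e-02 -9.99565391e-01  2.56152938e-03 -1.18839697e-01]
 [-9.92678028e-01 -2.94656386e-02 -1.17141405e-01  5.38328465e-01]
 [ 1.17165972e-01  8.97411622e-04 -9.93111942e-01  1.71294546e+00]
 [ 0.00000000e+00  0.00000000e+00  0.00000000e+00  1.00000000e+00]]
```

View pics/top0.png

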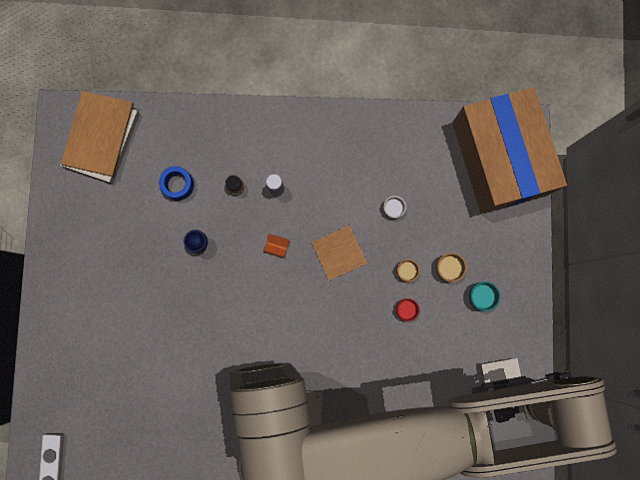

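View pics/side0.png

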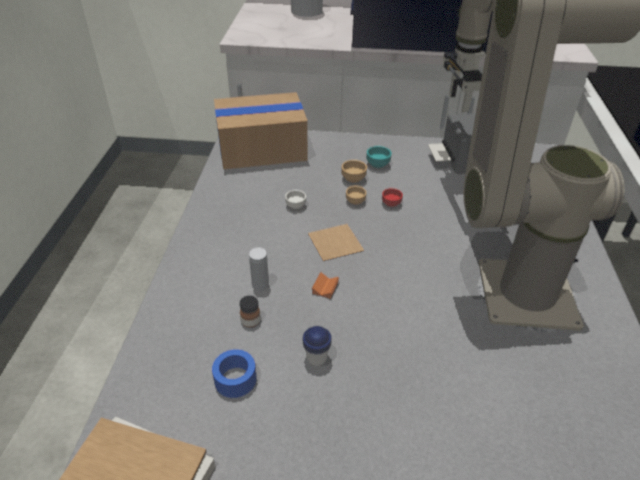

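```bash
cat > h.py <<'E'
import cv2, numpy as np
from plant import robot, read_camera
def ray(c,px,z):
    p=cv2.undistortPoints(np.array([[px]],float),c["K"],np.array(c["D"]))[0,0]
    R,t=c["extrinsics"][:3,:3],c["extrinsics"][:3,3]
    o=-R.T@t; d=R.T@np.array([*p,1]); return o+d*(z-o[2])/d[2]
def proj(c,P): return cv2.projectPoints(np.array([P],float),cv2.Rodrigues(c["extrinsics"][:3,:3])[0],c["extrinsics"][:3,3],c["K"],np.array(c["D"]))[0][0,0]
RNG={"navy":((105,100,20),(130,255,140)),"orange":((3,170,100),(11,255,255)),"pad":((10,90,80),(20,200,230)),"sand":((12,60,90),(28,220,255)),"white":((0,0,150),(180,40,255)),"red":((173,120,80),(180,255,255))}
def blob(c,col,near,r=30):
    h=cv2.cvtColor(c["image"],cv2.COLOR_BGR2HSV); m=cv2.inRange(h,*map(np.array,RNG[col]))
    w=np.zeros_like(m); cv2.circle(w,near,r,255,-1); m&=w
    m=cv2.morphologyEx(m,cv2.MORPH_CLOSE,np.ones((3,3)))
    k=max(cv2.findContours(m,cv2.RETR_EXTERNAL,cv2.CHAIN_APPROX_NONE)[0],key=cv2.contourArea)
    return k
def tcp():
    s=robot.read_state(); R=cv2.Rodrigues(s["orientation"])[0]
    print("t %.2f"%s["t"],"pos",(s["tool_pos"]*1000).round(1),"yfinger deg %.1f"%np.degrees(np.arctan2(R[1,1],R[0,1])),"zaxis",R[:,2].round(3),"F",s["force"].round(1),"open %.1f"%(s["opening"]*1000),"g %.1f"%s["gripper_force"])
E
python3 - <<'E'
from h import *
t=read_camera("top"); s=read_camera("side"); tcp()
for n,col,a,z,b,r in (("navy","navy",(196,242),.066,(317,341),22),("sand","sand",(407,271),.036,(356,196),16),("white","white",(394,208),.036,(296,199),16),("orange","orange",(276,245),.016,(325,286),22),("pad","pad",(339,252),.004,(336,241),34)):
    k=blob(t,col,a,r); ks=blob(s,col,b,r+2)
    x,y,w,h=cv2.boundingRect(k); (cx,cy),sz,ang=cv2.minAreaRect(k)
    P=ray(t,(cx,cy),z); (sx,sy),_,_=cv2.minAreaRect(ks)
    print(n,"px",round(cx,1),round(cy,1),w,h,np.round(sz,1),round(ang,1),"P",(P*1000).round(1),"range %.3f"%np.hypot(*P[:2]),"side@z",(ray(s,(sx,sy),z)*1000).round(1),cv2.boundingRect(ks))
    if n in("orange","pad"):
        print((np.array([ray(t,p,z) for p in cv2.boxPoints(cv2.minAreaRect(k))])*1000).round(0)[:,:2].tolist())
im=t["image"][215:275,246:306]; im2=s["image"][262:310,295:355]
im=cv2.resize(im,(480,480),interpolation=cv2.INTER_CUBIC)
im2=cv2.resize(im2,(600-280,480*2//3-64),interpolation=cv2.INTER_CUBIC)
im2=cv2.copyMakeBorder(im2,0,480-im2.shape[0],0,0,cv2.BORDER_CONSTANT)
cv2.imwrite("pics/cr.png",np.hstack([im,im2]))
E
```

```text
t 0.20 pos [ 152.9 -579.8  218. ] yfinger deg -75.2 zaxis [-0.     0.001 -1.   ] F [-0.   0.  -0.1] open 93.2 g 0.0
navy px 194.8 240.9 23 23 [21.9 21.5] 26.6 P [505.4 249.   66. ] range 0.563 side@z [511.9 232.4  66. ] (307, 327, 18, 13)
sand px 408.0 270.0 23 23 [22. 22.] 90.0 P [ 445.  -338.7   36. ] range 0.559 side@z [ 447.8 -326.    36. ] (346, 185, 20, 19)
white px 394.8 206.3 22 22 [21.2 20.5] 45.0 P [ 622.4 -299.1   36. ] range 0.691 side@z [ 625.9 -301.3   36. ] (284, 188, 23, 15)Traceback (most recent call last):
  File "<stdin>", line 4, in <module>
  File "h.py", line 13, in blob
    k=max(cv2.findContours(m,cv2.RETR_EXTERNAL,cv2.CHAIN_APPROX_NONE)[0],key=cv2.contourArea)
ValueError: max() iterable argument is empty
```

```bash
sed -i 's/"navy":((105,100,20),(130,255,140))/"navy":((100,70,8),(135,255,190))/; s/"orange":((3,170,100),(11,255,255))/"orange":((0,120,70),(14,255,255))/' h.py
python3 - <<'E'
from h import *
t=read_camera("top"); s=read_camera("side")
for n,col,a,z,b,r in (("navy","navy",(196,242),.066,(317,341),20),("orange","orange",(276,245),.016,(325,286),20),("pad","pad",(339,252),.004,(336,241),36),("potside","white",(196,242),.03,(316,357),15)):
  try:
    k=blob(t,col,a,r); ks=blob(s,col,b,r+2)
    x,y,w,h=cv2.boundingRect(k); (cx,cy),sz,ang=cv2.minAreaRect(k)
    P=ray(t,(cx,cy),z); (sx,sy),_,_=cv2.minAreaRect(ks)
    print(n,"px",round(cx,1),round(cy,1),w,h,np.round(sz,1),round(ang,1),"P",(P*1000).round(1),"side@z",(ray(s,(sx,sy),z)*1000).round(1),cv2.boundingRect(ks))
    if n in("orange","pad"):
        print((np.array([ray(t,p,z) for p in cv2.boxPoints(cv2.minAreaRect(k))])*1000).round(0)[:,:2].tolist())
  except Exception as e: print(n,e)
print(t["image"][245,270],t["image"][242,280])
h=480
im=cv2.resize(t["image"][215:275,246:306],(h,h),interpolation=cv2.INTER_CUBIC)
im2=cv2.resize(s["image"][320:370,292:342],(300,300),interpolation=cv2.INTER_CUBIC)
im3=cv2.resize(t["image"][220:265,172:217],(h-300,h-300),interpolation=cv2.INTER_CUBIC)
im2=np.vstack([im2,cv2.copyMakeBorder(im3,0,0,0,120,cv2.BORDER_CONSTANT)])
cv2.imwrite("pics/cr.png",np.hstack([im,im2]))
E
```

```text
navy px 195.0 241.0 23 23 [22. 22.] 90.0 P [505.2 248.4  66. ] side@z [508.4 245.7  66. ] (303, 327, 28, 24)
orange px 276.1 245.3 25 23 [21.7 18.4] 15.9 P [504.7  30.4  16. ] side@z [508.2  37.2  16. ] (313, 273, 25, 24)
[[487.0, 66.0], [538.0, 54.0], [522.0, -5.0], [472.0, 7.0]]
pad px 338.7 252.3 55 55 [42.3 42.2] 65.7 P [ 491.3 -146.5    4. ] side@z [ 492.8 -134.2    4. ] (318, 227, 36, 31)
[[519.0, -67.0], [572.0, -174.0], [464.0, -226.0], [412.0, -119.0]]
potside max() iterable argument is empty
[ 36  74 159] [ 36  66 138]
```

View pics/cr.png

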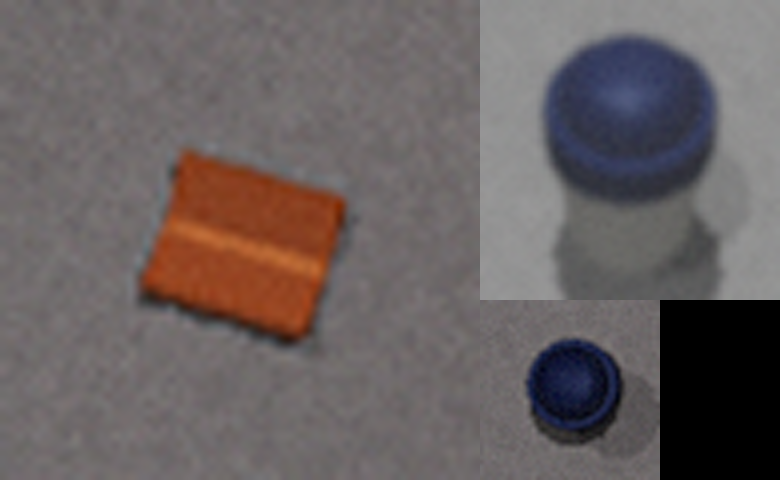

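```bash
python3 -m inch '[250,330,30,72,100,250,330,30,72,100,250,330,30,72,100,250,330,30,72,100,250,330,30,72,100,250,330,30,72,100,250,330,30,72,100,250,330,30,72,100,250,330,30,72,100,250,330,30,72,100]' 12
python3 -m inch '[83,403,-60,72,100,83,403,-60,72,100,83,403,-60,72,100,83,403,-60,72,100,83,403,-60,72,100,83,403,-60,72,100,83,403,-60,72,100,83,403,-60,72,100,83,403,-60,72,100,83,403,-60,72,100]'; python3 -c "from h import *;tcp()"
```

```text
t: 1.13
tool_pos: [0.4039, -0.2482, 0.2491]
orientation: [2.283, 2.157, 0.0]
force: [0.5, -1.7, 0.0]
opening: 0.0932
gripper_force: 0.0
t: 1.97
tool_pos: [0.486, 0.1552, 0.1885]
orientation: [0.589, 3.085, 0.0]
force: [1.0, -0.2, 0.2]
opening: 0.0929
gripper_force: 0.0
t 1.97 pos [486.  155.2 188.5] yfinger deg 68.4 zaxis [ 0.001  0.    -1.   ] F [ 1.  -0.2  0.2] open 92.9 g 0.0
```

```bash
python3 -m inch '[20,93,-70,7,100,20,93,-70,7,100,20,93,-70,7,100,20,93,-90,7,100,20,93,-133,7,100,20,93,-133,7,100,20,93,-133,7,100,20,93,-133,7,60,20,93,-133,7,60,20,93,-133,7,60]' 12
python3 - <<'E'
from h import *
tcp()
ims=[]
for n,(u,v),r in (("top",(195,241),30),("side",(317,345),45)):
    c=read_camera(n); ims.append(cv2.resize(c["image"][v-r:v+r,u-r:u+r],(400,400),interpolation=cv2.INTER_CUBIC))
cv2.imwrite("pics/g1.png",np.hstack(ims))
E
```

```text
t: 2.8
tool_pos: [0.508, 0.2462, 0.0586]
orientation: [0.41, 3.111, 0.003]
force: [0.7, 0.7, 0.5]
opening: 0.0779
gripper_force: 0.0
t 2.80 pos [508.  246.2  58.6] yfinger deg 75.0 zaxis [ 0.004  0.002 -1.   ] F [0.7 0.7 0.5] open 77.9 g 0.0
```

View pics/g1.png

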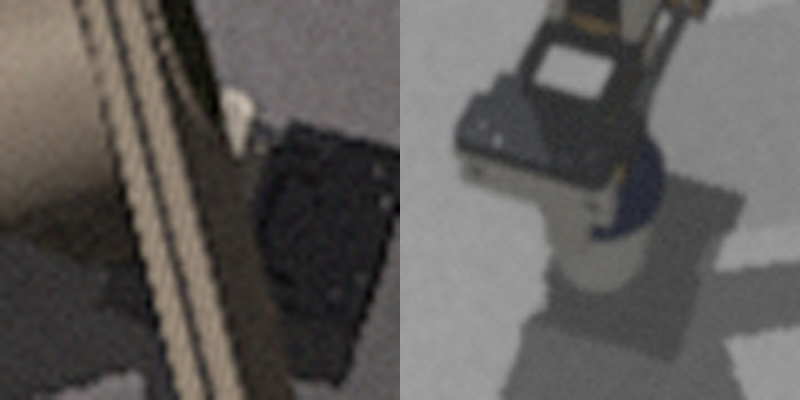

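```bash
python3 -m inch '[0,0,0,0,0,0,0,0,0,0,0,0,0,0,0,0,0,0,0,0,0,0,0,0,0,0,0,0,0,0]' 15;python3 -c "from h import *;tcp()"
```

```text
t: 3.4
tool_pos: [0.5071, 0.2463, 0.0571]
orientation: [0.41, 3.113, 0.002]
force: [0.1, 0.3, 6.7]
opening: 0.062
gripper_force: 15.0
t 3.40 pos [507.1 246.3  57.1] yfinger deg 75.0 zaxis [ 0.002  0.001 -1.   ] F [0.1 0.3 6.7] open 62.0 g 15.0
```

```bash
python3 -m inch '[0,0,5,0,0,0,0,10,0,0,0,0,40,0,0,0,0,80,0,0,0,0,80,0,0,0,0,80,0,0]';python3 - <<'E'
from h import *
tcp()
ims=[]
for n,(u,v),r in (("top",(195,241),40),("side",(317,335),45)):
    c=read_camera(n); ims.append(cv2.resize(c["image"][v-r:v+r,u-r:u+r],(400,400),interpolation=cv2.INTER_CUBIC))
cv2.imwrite("pics/g2.png",np.hstack(ims))
E
```

```text
t: 3.9
tool_pos: [0.5081, 0.2465, 0.1391]
orientation: [0.409, 3.11, 0.004]
force: [0.1, 0.2, -2.0]
opening: 0.0618
gripper_force: 15.0
t 3.90 pos [508.1 246.5 139.1] yfinger deg 75.0 zaxis [ 0.006  0.002 -1.   ] F [ 0.1  0.2 -2. ] open 61.8 g 15.0
```

View pics/g2.png

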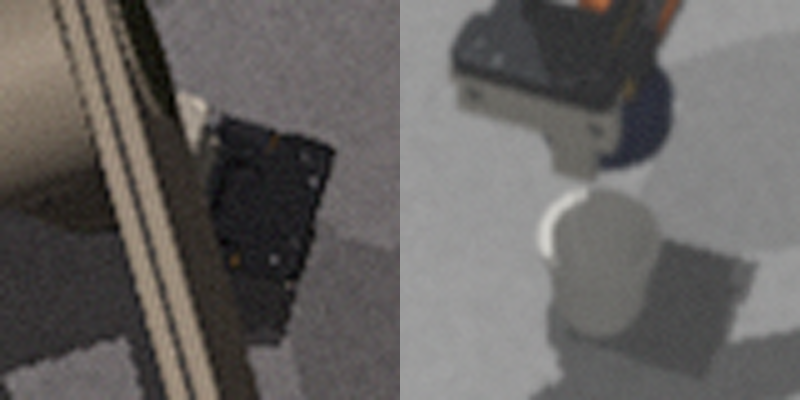

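```bash
python3 -m inch '[-65,-199,-75,0,0,-65,-199,-75,0,0,-65,-199,-75,0,0,-65,-199,-75,0,0,-65,-199,-75,0,0,-65,-199,-75,0,0,-65,-199,-105,0,0,-65,-199,-116,0,0,-65,-199,-116,0,0,-65,-199,-116,0,0]';python3 - <<'E'
from h import *
tcp()
c=read_camera("side"); cv2.imwrite("pics/g3.png",cv2.resize(c["image"][230:330,280:400],(720,600),interpolation=cv2.INTER_CUBIC)); tcp()
E
```

```text
t: 4.83
tool_pos: [0.4392, 0.0472, 0.0183]
orientation: [-0.409, -3.111, 0.001]
force: [0.5, 0.0, -1.5]
opening: 0.0618
gripper_force: 15.0
t 4.83 pos [439.2  47.2  18.3] yfinger deg 75.0 zaxis [-0.004  0.    -1.   ] F [ 0.5  0.  -1.5] open 61.8 g 15.0
t 4.88 pos [440.6  47.4  19.5] yfinger deg 75.1 zaxis [-0.002  0.    -1.   ] F [ 0.3 -1.1 -2. ] open 61.6 g 15.0
```

View pics/g3.png

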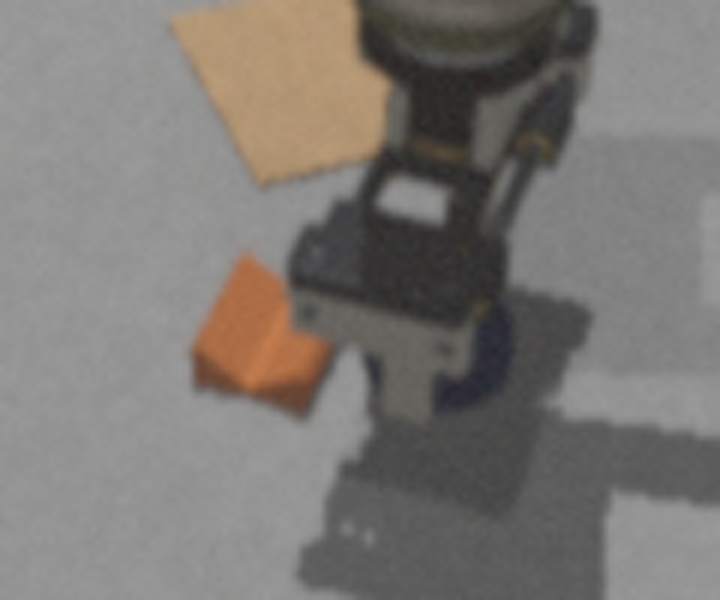

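```bash
python3 -m inch '[5,-1,0,0,0,8,-2,0,0,0,9,-2.3,0,0,0,10,-2.6,0,0,0,10,-2.6,0,0,0]';python3 -m inch '[1,-0.25,0,0,0,2,-0.5,0,0,0,2,-0.5,0,0,0]';python3 -m inch '[1,-0.25,0,0,0,2,-0.5,0,0,0,2,-0.5,0,0,0]'
```

```text
t: 5.3
tool_pos: [0.4516, 0.0443, 0.0201]
orientation: [0.409, 3.114, 0.0]
force: [0.9, -0.9, -1.9]
opening: 0.0619
gripper_force: 15.0
t: 5.55
tool_pos: [0.4526, 0.0438, 0.0195]
orientation: [-0.41, -3.114, -0.0]
force: [-0.7, 1.0, -0.2]
opening: 0.0618
gripper_force: 15.0
t: 5.8
tool_pos: [0.4531, 0.0438, 0.019]
orientation: [-0.409, -3.11, -0.001]
force: [-8.1, 2.8, 4.1]
opening: 0.0619
gripper_force: 15.0
```

```bash
python3 -m inch '[2.4,-0.6,3.7,0,0,4.9,-1.3,7,0,0,8,-2.1,10,0,0,11.5,-3.1,12.4,0,0,15.2,-4.1,14.3,0,0,19.1,-5.1,15.8,0,0,19.1,-5.1,15.8,0,0]';python3 - <<'E'
from h import *
tcp()
ims=[]
for n,(u,v),r in (("top",(276,250),30),("side",(335,280),36)):
    c=read_camera(n); ims.append(cv2.resize(c["image"][v-r:v+r,u-r:u+r],(400,400),interpolation=cv2.INTER_CUBIC))
cv2.imwrite("pics/g4.png",np.hstack(ims)); print((robot.read_state()["wrist_torque"]).round(2))
E
```

```text
t: 6.38
tool_pos: [0.4755, 0.0378, 0.0362]
orientation: [0.41, 3.113, 0.0]
force: [-0.4, -0.5, -1.6]
opening: 0.0618
gripper_force: 15.0
t 6.38 pos [475.5  37.8  36.2] yfinger deg 75.0 zaxis [ 0.002 -0.    -1.   ] F [-0.4 -0.5 -1.6] open 61.8 g 15.0
[ 0.03 -0.14 -0.01]
```

View pics/g4.png

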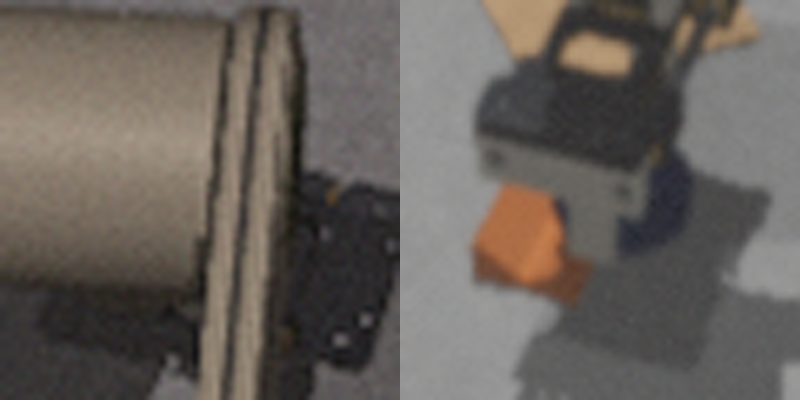

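```bash
python3 - <<'E'
from h import *
c=read_camera("side"); tcp()
n=np.array([.966,-.259,0]);a=np.array([.259,.966,0]);z=np.array([0,0,1])
P=robot.read_state()["tool_pos"]+.0188*z
h=cv2.cvtColor(c["image"],cv2.COLOR_BGR2HSV); m=cv2.inRange(h,*map(np.array,RNG["navy"])); m[:,:325]=0;m[:240]=0;m[330:]=0;m[:,375:]=0
m=cv2.morphologyEx(m,cv2.MORPH_OPEN,np.ones((3,3)))
k=max(cv2.findContours(m,cv2.RETR_EXTERNAL,cv2.CHAIN_APPROX_NONE)[0],key=cv2.contourArea)
print("navy bbox",cv2.boundingRect(k),"tip",proj(c,P-.0188*z+.031*a))
th=np.linspace(0,2*np.pi,60)
for T in (0,20,45,60):
    r=np.radians(T); ax=np.sin(r)*n+np.cos(r)*z; u=np.cos(r)*n-np.sin(r)*z
    pts=np.array([proj(c,P+s*ax+R*(np.cos(t)*u+np.sin(t)*a)) for s,R in((-.02,.031),(0,.031),(.018,.014)) for t in th])
    print(T,"x max %.1f ymax %.1f ymin %.1f"%(pts[:,0].max(),pts[:,1].max(),pts[:,1].min()), "at xmax y %.1f"%pts[pts[:,0].argmax(),1],"rear rim",proj(c,P-.02*ax-.031*u))
E
```

```text
t 6.53 pos [474.   38.1  35.3] yfinger deg 75.0 zaxis [-0. -0. -1.] F [-0.4 -0.8 -2.3] open 62.1 g 15.0Traceback (most recent call last):
  File "<stdin>", line 7, in <module>
ValueError: max() iterable argument is empty
```

```bash
cat > tilt.py <<'E'
from h import *
import sys
def run(hyp,dirn=1,box=(300,240,380,330),ax0=.02):
    c=read_camera("side"); tcp()
    n=np.array([.966,-.259,0])*dirn;a=np.array([.259,.966,0]);z=np.array([0,0,1])
    P=robot.read_state()["tool_pos"]+.0188*z
    im=c["image"].astype(int); m=((im[...,0]-im[...,2]>12)&(im[...,0]<150)).astype(np.uint8)
    w=np.zeros_like(m); w[box[1]:box[3],box[0]:box[2]]=1; m*=w
    k=max(cv2.findContours(m,cv2.RETR_EXTERNAL,cv2.CHAIN_APPROX_NONE)[0],key=cv2.contourArea)[:,0]
    e=lambda i,f:k[f(k[:,i])].tolist()
    print("navy area",cv2.contourArea(k),"L",e(0,np.argmin),"R",e(0,np.argmax),"T",e(1,np.argmin),"B",e(1,np.argmax))
    th=np.linspace(0,2*np.pi,60)
    for T in hyp:
        r=np.radians(T); ax=np.sin(r)*n+np.cos(r)*z; u=np.cos(r)*n-np.sin(r)*z
        p=np.array([proj(c,P+s*ax+R*(np.cos(t)*u+np.sin(t)*a)) for s,R in((-ax0,.031),(.02-ax0,.031),(.038-ax0,.014)) for t in th])
        print(T,*(nm+str(p[i].round(0).astype(int).tolist()) for nm,i in(("L",p[:,0].argmin()),("R",p[:,0].argmax()),("T",p[:,1].argmin()),("B",p[:,1].argmax()))))
if __name__=="__main__": run([float(x) for x in sys.argv[2:]],int(sys.argv[1]))
E
python3 tilt.py 1 0 20 45 60 90
```

```text
t 6.58 pos [473.8  38.1  35.1] yfinger deg 75.0 zaxis [-0.001 -0.    -1.   ] F [ 0.  -0.2 -1.1] open 61.8 g 15.0
navy area 0.0 L [341, 287] R [341, 287] T [341, 287] B [341, 287]
0.0 L[326, 281] R[351, 276] T[339, 266] B[339, 290]
20.0 L[327, 278] R[353, 278] T[339, 266] B[337, 290]
45.0 L[329, 282] R[354, 274] T[346, 266] B[337, 290]
60.0 L[330, 275] R[353, 270] T[346, 265] B[338, 290]
90.0 L[330, 277] R[351, 268] T[342, 263] B[343, 290]
```

```bash
python3 -m inch '[-29,7.8,0,0,0,-29,7.8,-20,0,0,-29,7.8,-30,0,0,-29,7.8,-30,0,0,-29,7.8,-30,0,0,-24,6.4,-30,0,0,-24,6.4,-30,0,0]' 8;python3 -m inch '[2,-0.5,0,0,0,3,-0.8,0,0,0,3,-0.8,0,0,0]';python3 -m inch '[1,-0.25,0,0,0,2,-0.5,0,0,0,2,-0.5,0,0,0]';python3 -m inch '[1,-0.25,0,0,0,2,-0.5,0,0,0,2,-0.5,0,0,0]'
```

```text
t: 7.17
tool_pos: [0.4519, 0.0442, 0.0063]
orientation: [0.41, 3.113, 0.0]
force: [-0.5, -0.3, -1.5]
opening: 0.0623
gripper_force: 8.0
t: 7.42
tool_pos: [0.4526, 0.044, 0.0053]
orientation: [-0.41, -3.113, -0.001]
force: [-3.9, 3.1, -0.3]
opening: 0.062
gripper_force: 8.0
t: 7.67
tool_pos: [0.4535, 0.0438, 0.0047]
orientation: [-0.409, -3.111, -0.001]
force: [-5.9, 5.0, -2.0]
opening: 0.0618
gripper_force: 8.0
t: 7.92
tool_pos: [0.4548, 0.0437, 0.0043]
orientation: [-0.409, -3.11, -0.002]
force: [-7.7, 7.0, -1.7]
opening: 0.062
gripper_force: 8.0
```

```bash
python3 -m inch '[1.4,-0.4,1.9,0,0,2.8,-0.75,3.9,0,0,4.4,-1.2,5.6,0,0,6,-1.6,7.3,0,0,6,-1.6,7.3,0,0]';python3 -m inch '[2,-0.5,1.5,0,0,4,-1,3,0,0,6,-1.6,4.3,0,0,8,-2.1,5.5,0,0,8,-2.1,5.5,0,0]'; python3 tilt.py 1 0 30
```

```text
t: 8.33
tool_pos: [0.461, 0.0418, 0.0118]
orientation: [-0.409, -3.11, -0.001]
force: [-7.6, 3.8, -0.9]
opening: 0.0619
gripper_force: 8.0
t: 8.75
tool_pos: [0.4704, 0.0387, 0.0182]
orientation: [-0.409, -3.113, 0.001]
force: [-6.6, -1.6, 2.7]
opening: 0.0592
gripper_force: 7.5
t 8.80 pos [470.4  38.7  18.2] yfinger deg 75.0 zaxis [-0.002 -0.001 -1.   ] F [-6.6 -0.1  1.6] open 59.2 g 7.5
navy area 16.0 L [346, 282] R [357, 286] T [354, 278] B [356, 287]
0.0 L[327, 286] R[353, 281] T[340, 271] B[340, 295]
30.0 L[329, 285] R[355, 282] T[340, 271] B[338, 295]
```

```bash
python3 -m inch '[-7.7,2.1,0,0,0,-7.7,2.1,-8,0,0,-7.7,2.1,-12,0,0,-7.7,2.1,-14,0,0,-7.7,2.1,-15,0,0,-7.7,2.1,-15,0,0]';python3 -m inch '[0,0,0,0,75,0,0,0,0,85,0,0,0,0,85,-9,2.4,0,0,85,-9,2.4,11,0,85,-9,2.4,11,0,85,-9,2.4,11,0,85]';python3 -c "from h import *;tcp()"
```

```text
t: 9.3
tool_pos: [0.4638, 0.041, 0.0033]
orientation: [0.41, 3.114, -0.0]
force: [0.5, -1.3, -0.6]
opening: 0.0579
gripper_force: 7.6
t: 9.88
tool_pos: [0.4553, 0.0436, 0.0154]
orientation: [0.409, 3.112, 0.0]
force: [0.6, 1.0, -0.9]
opening: 0.0791
gripper_force: 0.0
t 9.88 pos [455.3  43.6  15.4] yfinger deg 75.0 zaxis [ 0.002 -0.    -1.   ] F [ 0.6  1.  -0.9] open 79.1 g 0.0
```

```bash
python3 -m inch '[-2,0.5,-1,0,85,-2,0.5,-1,0,0,-2,0.5,-1,0,0,-2,0.5,-1,0,0,-2,0.5,-1,0,0,-2,0.5,-1,0,0]' 6;python3 -c "from h import *;tcp()"
```

```text
t: 10.38
tool_pos: [0.4523, 0.044, 0.0131]
orientation: [-0.41, -3.114, 0.0]
force: [-0.7, -0.2, -0.8]
opening: 0.0619
gripper_force: 6.0
t 10.38 pos [452.3  44.   13.1] yfinger deg 75.0 zaxis [-0.  0. -1.] F [-0.7 -0.2 -0.8] open 61.9 g 6.0
```

```bash
python3 -m inch '[0,0,0,0,80,0,0,2.5,0,80,0,0,2.5,0,0,0,0,2.5,0,0,0,0,2.5,0,0,0,0,2.5,0,0]' 6;python3 -m inch '[2,-0.5,2,0,0,4,-1,2,0,0,6,-1.6,2,0,0,8,-2.1,2,0,0,8,-2.1,2,0,0]';python3 -c "from h import *;tcp()"
```

```text
t: 10.88
tool_pos: [0.4526, 0.044, 0.0159]
orientation: [0.41, 3.114, 0.0]
force: [-0.3, -0.8, 1.4]
opening: 0.0614
gripper_force: 6.0
t: 11.3
tool_pos: [0.4589, 0.0423, 0.0169]
orientation: [-0.409, -3.111, -0.001]
force: [-4.5, 2.8, 0.9]
opening: 0.0618
gripper_force: 5.9
t 11.30 pos [458.9  42.3  16.9] yfinger deg 75.0 zaxis [-0.004  0.001 -1.   ] F [-4.5  2.8  0.9] open 61.8 g 5.9
```

```bash
python3 -m inch '[1,-0.3,2,0,0,2,-0.5,4,0,0,3,-0.8,6,0,0,5,-1.3,8,0,0,5,-1.3,8,0,0]';python3 -c "from h import *;tcp()"; python3 -m inch '[2,-0.5,1.3,0,0,4,-1,2.6,0,0,6,-1.6,4,0,0,8,-2.1,5,0,0,8,-2.1,5,0,0]';python3 -c "from h import *;tcp()"; python3 tilt.py 1 0 30 45
```

```text
t: 11.72
tool_pos: [0.4637, 0.0415, 0.025]
orientation: [-0.409, -3.111, -0.001]
force: [-5.6, 4.5, 0.4]
opening: 0.0609
gripper_force: 5.9
t 11.72 pos [463.7  41.5  25. ] yfinger deg 75.0 zaxis [-0.004  0.001 -1.   ] F [-5.6  4.5  0.4] open 60.9 g 5.9
t: 12.13
tool_pos: [0.4722, 0.0383, 0.0301]
orientation: [-0.409, -3.111, 0.001]
force: [-4.1, -1.2, 1.0]
opening: 0.0572
gripper_force: 6.7
t 12.13 pos [472.2  38.3  30.1] yfinger deg 75.0 zaxis [-0.003 -0.    -1.   ] F [-4.1 -1.2  1. ] open 57.2 g 6.7
t 12.18 pos [472.2  38.3  30.1] yfinger deg 75.0 zaxis [-0.003 -0.    -1.   ] F [-4.  -0.7  0.5] open 56.1 g 7.0
navy area 5.0 L [351, 281] R [358, 285] T [356, 278] B [358, 285]
0.0 L[327, 282] R[352, 278] T[339, 267] B[339, 292]
30.0 L[328, 282] R[354, 278] T[339, 267] B[337, 291]
45.0 L[330, 284] R[354, 275] T[347, 268] B[337, 292]
```

```bash
python3 -m inch '[-6,1.6,0,0,0,-6,1.6,-7,0,0,-6,1.6,-14,0,0,-6,1.6,-14,0,0,-6,1.6,-14,0,85,-6,1.6,-14,0,85,-18.5,4.9,-14,0,85,-18.5,4.9,-14,0,85,-18.5,4.9,-14,0,85,-18.5,4.9,-14,0,85]';python3 -m inch '[0,0,0,0,0,0,0,0,0,0,0,0,0,0,0,0,0,0,0,0,0,0,0,0,0,0,0,0,0,0]' 10;python3 -c "from h import *;tcp()"
```

```text
t: 13.02
tool_pos: [0.4579, 0.0435, 0.0189]
orientation: [0.408, 3.108, 0.001]
force: [1.2, -0.5, 5.4]
opening: 0.0761
gripper_force: 2.0
t: 13.52
tool_pos: [0.458, 0.043, 0.0197]
orientation: [0.409, 3.109, -0.0]
force: [-3.5, -1.6, 21.6]
opening: 0.0577
gripper_force: 15.1
t 13.52 pos [458.   43.   19.7] yfinger deg 75.0 zaxis [ 0.006 -0.001 -1.   ] F [-3.5 -1.6 21.6] open 57.7 g 15.1
```

```bash
python3 -m inch '[0,0,0,0,90,0,0,0,0,90,0,0,20,0,90,0,0,60,0,90,-100,26,100,0,90,-100,26,100,0,90,-100,26,100,0,90,-100,26,100,0,90]'; python3 - <<'E'
from h import *
tcp()
ims=[]
for n,(u,v),r in (("top",(276,255),24),("side",(335,285),30)):
    c=read_camera(n); ims.append(cv2.resize(c["image"][v-r:v+r,u-r:u+r],(400,400),interpolation=cv2.INTER_CUBIC))
cv2.imwrite("pics/g5.png",np.hstack(ims))
E
```

```text
t: 14.18
tool_pos: [0.3536, 0.0706, 0.1189]
orientation: [0.407, 3.111, 0.002]
force: [0.7, 0.1, -0.6]
opening: 0.0837
gripper_force: 0.0
t 14.18 pos [353.6  70.6 118.9] yfinger deg 75.1 zaxis [ 0.004  0.001 -1.   ] F [ 0.7  0.1 -0.6] open 83.7 g 0.0
```

View pics/g5.png

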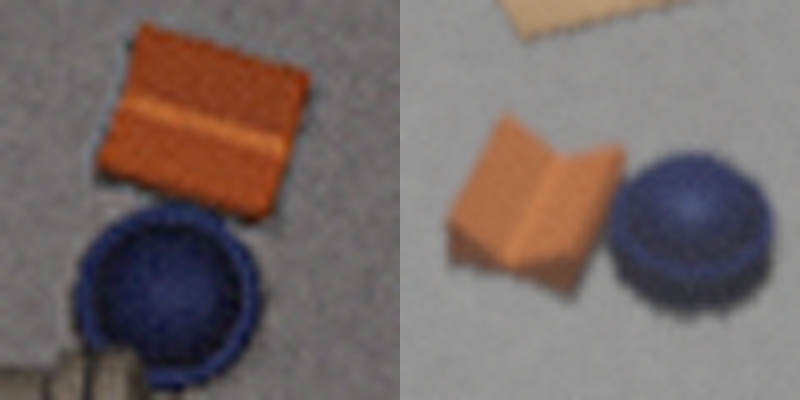

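```bash
python3 - <<'E'
from h import *
c=read_camera("top"); k=blob(c,"navy",(272,266),16); (x,y),r=cv2.minEnclosingCircle(k)
P=ray(c,(x,y),.014)*1000; print(x,y,r,P, cv2.boundingRect(k)); tcp()
d=P[:2]-[505,31]; print("n",d@[.966,-.259],"a",d@[.259,.966])
c=read_camera("side"); k=blob(c,"navy",(339,288),18); print(cv2.boundingRect(k))
for T in (0,):
  p=np.array([proj(c,[P[0]/1e3+.031*np.cos(t),P[1]/1e3+.031*np.sin(t),z]) for z in (0,.02) for t in np.linspace(0,6.28,60)]); print(p.min(0),p.max(0))
E
```

```text
271.9032287597656 265.92742919921875 11.126876831054688 [446.52108355  39.97119776  14.        ] (261, 255, 22, 23)
t 14.33 pos [355.7  69.5 117. ] yfinger deg 75.0 zaxis [ 0.003  0.    -1.   ] F [-1.  -0.8  0.6] open 83.7 g 0.0
n -58.81417351010482 a -6.479862322674922
(337, 279, 20, 18)
[336.54474259 277.35749064] [361.74188338 300.97167843]
```

```bash
python3 -m inch '[93,-29,-30,0,88,93,-29,-30,0,88,93,-29,-60,0,88,93,-29,-90,0,88,93,-29,-100,0,88,93,-29,-100,0,88,93,-29,-100,0,88]'; python3 -m inch '[0,0,0,0,0,0,0,0,0,0,0,0,0,0,0,0,0,0,0,0,0,0,0,0,0,0,0,0,0,0,0,0,0,0,0]' 10;python3 -c "from h import *;tcp()"
```

```text
t: 14.97
tool_pos: [0.4469, 0.0404, 0.016]
orientation: [-0.41, -3.112, 0.001]
force: [0.3, -0.5, 0.5]
opening: 0.0819
gripper_force: 0.0
t: 15.55
tool_pos: [0.4492, 0.0406, 0.0183]
orientation: [0.409, 3.112, 0.001]
force: [-1.2, 0.2, 7.2]
opening: 0.0616
gripper_force: 10.0
t 15.55 pos [449.2  40.6  18.3] yfinger deg 75.0 zaxis [ 0.003  0.    -1.   ] F [-1.2  0.2  7.2] open 61.6 g 10.0
```

```bash
python3 -m inch '[0,0,0,0,75,0,0,-2.5,0,75,0,0,-2.5,0,75,0,0,-2.5,0,0,0,0,-2.5,0,0,0,0,-2.5,0,0,0,0,-2.5,0,0]' 10;python3 -c "from h import *;tcp()"
python3 -m inch '[1,-0.3,1,0,0,2,-0.5,1,0,0,2,-0.5,1,0,0]';python3 -c "from h import *;tcp()"
```

```text
t: 16.13
tool_pos: [0.4476, 0.0404, 0.014]
orientation: [-0.41, -3.114, 0.0]
force: [-0.8, 0.0, -2.2]
opening: 0.0615
gripper_force: 10.0
t 16.13 pos [447.6  40.4  14. ] yfinger deg 75.0 zaxis [-0.001  0.    -1.   ] F [-0.8  0.  -2.2] open 61.5 g 10.0
t: 16.38
tool_pos: [0.4498, 0.0399, 0.0152]
orientation: [-0.41, -3.114, 0.0]
force: [-0.7, 0.7, -1.3]
opening: 0.0615
gripper_force: 10.0
t 16.38 pos [449.8  39.9  15.2] yfinger deg 75.0 zaxis [-0.  0. -1.] F [-0.7  0.7 -1.3] open 61.5 g 10.0
```

```bash
python3 -m inch '[1,-0.3,1,0,0,2,-0.5,2,0,0,2,-0.5,2,0,0]';python3 -m inch '[1,-0.3,1,0,0,2,-0.5,2,0,0,2,-0.5,2,0,0]';python3 -m inch '[1,-0.3,1,0,0,2,-0.5,2.4,0,0,2,-0.5,2.4,0,0]';python3 -c "from h import *;tcp()"
```

```text
t: 16.63
tool_pos: [0.4504, 0.0397, 0.0165]
orientation: [-0.409, -3.111, -0.0]
force: [-5.0, 1.2, -2.5]
opening: 0.0619
gripper_force: 10.0
t: 16.88
tool_pos: [0.4512, 0.0394, 0.018]
orientation: [-0.409, -3.109, -0.0]
force: [-8.7, 3.6, -2.1]
opening: 0.0616
gripper_force: 10.0
t: 17.13
tool_pos: [0.4528, 0.0389, 0.0202]
orientation: [-0.409, -3.108, 0.0]
force: [-9.8, 2.8, -1.5]
opening: 0.0615
gripper_force: 10.0
t 17.13 pos [452.8  38.9  20.2] yfinger deg 75.0 zaxis [-0.007  0.001 -1.   ] F [-9.8  2.8 -1.5] open 61.5 g 10.0
```

```bash
python3 -m inch '[0,0,2,0,0,0.5,-0.1,4,0,0,1,-0.2,6,0,0,1,-0.2,6,0,0]';python3 -c "from h import *;tcp()"; python3 - <<'E'
from h import *
c=read_camera("side"); cv2.imwrite("pics/g6.png",cv2.resize(c["image"][250:310,305:375],(700,600),interpolation=cv2.INTER_CUBIC))
E
```

```text
t: 17.47
tool_pos: [0.4562, 0.0382, 0.0276]
orientation: [-0.409, -3.113, 0.0]
force: [-5.8, 0.7, -0.4]
opening: 0.0615
gripper_force: 10.0
t 17.47 pos [456.2  38.2  27.6] yfinger deg 75.0 zaxis [-0.002 -0.    -1.   ] F [-5.8  0.7 -0.4] open 61.5 g 10.0
```

View pics/g6.png

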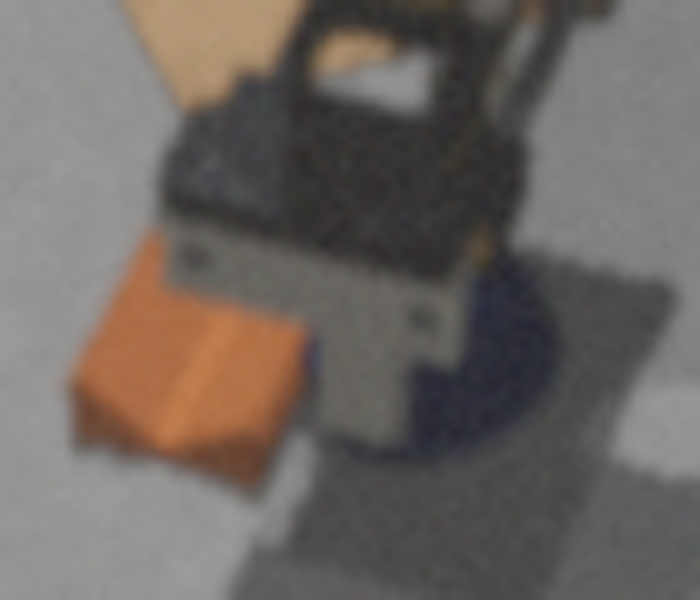

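```bash
python3 -m inch '[1.5,-0.4,2,0,0,3,-0.8,3,0,0,5,-1.3,4.5,0,0,6.5,-1.7,5,0,0,6.5,-1.7,5,0,0]';python3 -c "from h import *;tcp()"
```

```text
t: 17.93
tool_pos: [0.4617, 0.0368, 0.0324]
orientation: [-0.409, -3.111, 0.0]
force: [-11.5, 1.6, 5.4]
opening: 0.0619
gripper_force: 10.0
t 17.93 pos [461.7  36.8  32.4] yfinger deg 75.0 zaxis [-0.004  0.001 -1.   ] F [-11.5   1.6   5.4] open 61.9 g 10.0
```

```bash
python3 -m inch '[1.5,-0.4,1.5,0,0,3,-0.8,3,0,0,5,-1.3,4,0,0,7,-1.8,4.8,0,0,7,-1.8,4.8,0,0]';python3 -c "from h import *;tcp()"
```

```text
t: 18.35
tool_pos: [0.4701, 0.0347, 0.0381]
orientation: [-0.41, -3.113, 0.0]
force: [-9.7, 0.7, 7.2]
opening: 0.0615
gripper_force: 10.0
t 18.35 pos [470.1  34.7  38.1] yfinger deg 75.0 zaxis [-0.001 -0.    -1.   ] F [-9.7  0.7  7.2] open 61.5 g 10.0
```

```bash
python3 -m inch '[2.5,-0.7,1.2,0,0,5,-1.3,2.2,0,0,7.5,-2,2.8,0,0,10,-2.6,3,0,0,10,-2.6,3,0,0]';python3 -c "from h import *;tcp()"
```

```text
t: 18.77
tool_pos: [0.4821, 0.032, 0.0417]
orientation: [0.409, 3.112, 0.0]
force: [-1.4, 1.4, 2.2]
opening: 0.0606
gripper_force: 10.0
t 18.77 pos [482.1  32.   41.7] yfinger deg 75.0 zaxis [ 0.003 -0.    -1.   ] F [-1.4  1.4  2.2] open 60.6 g 10.0
```

```bash
python3 -m inch '[2.5,-0.7,-1.5,0,0,5,-1.3,-2.5,0,0,5,-1.3,-2.5,0,0]';python3 -c "from h import *;tcp()"; python3 -m inch '[2,-0.5,-1,0,0,4,-1.1,-1.5,0,0,4,-1.1,-1.5,0,0]';python3 -c "from h import *;tcp()"
```

```text
t: 19.02
tool_pos: [0.4865, 0.0307, 0.0384]
orientation: [0.41, 3.113, 0.0]
force: [0.2, -0.2, 3.0]
opening: 0.0581
gripper_force: 13.9
t 19.02 pos [486.5  30.7  38.4] yfinger deg 75.0 zaxis [ 0.002 -0.    -1.   ] F [ 0.2 -0.2  3. ] open 58.1 g 13.9
t: 19.27
tool_pos: [0.4912, 0.0293, 0.0377]
orientation: [0.409, 3.112, -0.0]
force: [-1.5, -0.6, 9.6]
opening: 0.0573
gripper_force: 10.2
t 19.27 pos [491.2  29.3  37.7] yfinger deg 75.0 zaxis [ 0.003 -0.001 -1.   ] F [-1.5 -0.6  9.6] open 57.3 g 10.2
```

```bash
cat > asc.py <<'E'
from h import *
import sys
n,u,v,w,h=sys.argv[1],*map(int,sys.argv[2:6]); c=read_camera(n); tcp()
im=c["image"][v:v+h,u:u+w].astype(int); b,g,r=im[...,0],im[...,1],im[...,2]
o=np.full(b.shape,'.'); o[(r-b>45)]='o'; o[(abs(r-b)<12)&(r<75)]='#'; o[(b-r>14)]='N'; o[(b-r<=14)&(b-r>8)&(r<90)]='n'
print("\n".join("%3d "%(v+i)+"".join(l) for i,l in enumerate(o)))
E
python3 asc.py side 310 255 60 50
```

```text
t 19.32 pos [491.1  29.3  37.7] yfinger deg 75.0 zaxis [ 0.003 -0.001 -1.   ] F [-1.8 -1.1  8.8] open 57.4 g 10.2
255 #################################...........................
256 ###########################.#####...........................
257 #################################...........................
258 ..###############################...........................
259 ..###############################...........................
260 #################################...........................
261 ###..############################...........................
262 ###..############################...........................
263 #################################...........................
264 ##################################..........................
265 ..#########################..######.........................
266 ......#####################...###n##........................
267 .........##################...##nn##........................
268 ..............#############..##nnnnn........................
269 ................###############nnnnn#.......................
270 .......
[... 1563 characters left out ...]
ooooooooooo......#....###..#......................
295 .............oooooooo..............#........................
296 .................ooo....#.......#.#.........................
297 .......................#...#...#............................
298 ......................#........##...#.......................
299 .......................#.....#.#............................
300 ...........................##.......#.......................
301 .....................#...#.#........#.......................
302 .......................###..#......#........................
303 ........................#..##...............................
304 ............................................................
```

```bash
cat > hyp.py <<'E'
from h import *
c=read_camera("side")
n=np.array([.966,-.259,0]);a=np.array([.259,.966,0]);z=np.array([0,0,1]); T=np.array([.4825,.036,.022])
t0=robot.read_state()["tool_pos"]; T=T+a*((t0-T)@a)
for th in (45,60,75,90):
  for l in (4,12,18):   # contact axial height from rim on band line
    r=np.radians(th); ax=np.sin(r)*n+np.cos(r)*z; u=np.cos(r)*n-np.sin(r)*z
    M=T-.031*u-l/1000*ax   # mouth centre when band touches edge at l
    p=np.array([proj(c,M+.031*(np.cos(t)*u+np.sin(t)*a)) for t in np.linspace(0,6.28,60)])
    print(th,l,"mouth",((M-t0)@n*1000).round(0),(M[2]*1000).round(0),"rim L%d R%d at y%d T%d B%d at x%d"%(p[:,0].min(),p[:,0].max(),p[p[:,0].argmax(),1],p[:,1].min(),p[:,1].max(),p[p[:,1].argmax(),0]))
E
python3 hyp.py
```

```text
45 4 mouth -35.0 41.0 rim L335 R354 at y272 T270 B288 at x338
45 12 mouth -40.0 35.0 rim L337 R357 at y274 T272 B291 at x340
45 18 mouth -45.0 31.0 rim L339 R358 at y276 T274 B292 at x341
60 4 mouth -29.0 47.0 rim L335 R350 at y267 T266 B287 at x336
60 12 mouth -36.0 43.0 rim L338 R353 at y269 T268 B289 at x338
60 18 mouth -41.0 40.0 rim L340 R355 at y271 T270 B290 at x340
75 4 mouth -22.0 51.0 rim L335 R345 at y263 T263 B286 at x335
75 12 mouth -30.0 49.0 rim L338 R348 at y265 T265 B288 at x338
75 18 mouth -35.0 47.0 rim L340 R350 at y266 T266 B289 at x340
90 4 mouth -14.0 53.0 rim L333 R341 at y264 T261 B286 at x334
90 12 mouth -22.0 53.0 rim L336 R344 at y265 T262 B286 at x337
90 18 mouth -28.0 53.0 rim L338 R346 at y265 T263 B287 at x339
```

```bash
python3 -m inch '[0,0,2,0,0,0,0,8,0,0,0,0,18,0,0,0,0,28,0,0,0,0,28,0,0]';python3 asc.py side 310 240 50 52 | sed -n '1p;2~1p'; python3 asc.py top 250 220 60 50
```

```text
t: 19.78
tool_pos: [0.4912, 0.0297, 0.0672]
orientation: [0.409, 3.111, 0.0]
force: [0.5, -0.3, -1.8]
opening: 0.0577
gripper_force: 10.0
t 19.83 pos [490.9  29.7  66.3] yfinger deg 75.0 zaxis [ 0.003 -0.    -1.   ] F [-0.1 -0.  -2.2] open 57.6 g 10.0
240 ..oo....###.oooooooooooo..####.....#.ooooooooooo..
241 ...o...####.oooooooooooo.#####....#.oooooooooooo..
242 .....#######...ooooooooo.#####...##.ooooooooooooo.
243 .....##########....ooooo.#####..##.oooooooooooooo.
244 ....##############.......########..ooooooooooooooo
245 ##.###################.#####.####..ooooooooooooooo
246 #################################.oooooooooooooooo
247 ###########################.#####.oooooooooooooooo
248 .################################.oooooooooooooooo
249 ..###############################.oooooooooooooooo
250 .################################.oooooooooooooooo
251 ##...############################.ooooooooooooooo.
252 ##...############################.ooooooooooo.....
253 #################################.ooooooo.........
254 ################################..ooo.............
255 ###################
[... 4675 characters left out ...]
###############.###..........#.################...
260 #############################..........##################...
261 #############################..........##################...
262 #############################..........##o.#############....
263 #############################..........##o.#############....
264 #############################....#.....#.#########.#####....
265 #############################....#.....#.##############.....
266 #############################....#.....################.....
267 #############################....#.....################.....
268 ############################.....#....#######...######......
269 ############################..........#######.....####......
```

```bash
python3 -m inch '[0,0,10,-45,0,0,0,10,-45,0,0,0,10,-45,0,0,0,10,-45,0,0,0,10,-45,0,0,0,10,-45,0,0,0,10,-45,0]'; python3 -m inch '[0,0,0,-45,0,0,0,0,-45,0,0,0,0,-45,0,0,0,0,-45,0,0,0,0,-45,0,0,0,0,-45,0,0,0,0,-45,0]' >/dev/null;python3 - <<'E'
from h import *
tcp()
c=read_camera("side"); cv2.imwrite("pics/g7.png",cv2.resize(c["image"][235:300,290:360],(700,650)[:2] and (646,600),interpolation=cv2.INTER_CUBIC))
E
```

```text
t: 20.47
tool_pos: [0.489, 0.0298, 0.074]
orientation: [-1.581, -2.714, 0.0]
force: [-0.4, -0.6, -1.2]
opening: 0.0579
gripper_force: 10.0
t 21.05 pos [489.   29.7  73.9] yfinger deg -15.4 zaxis [-0.001  0.    -1.   ] F [ 0.9 -0.1 -1.4] open 57.6 g 10.0
```

View pics/g7.png

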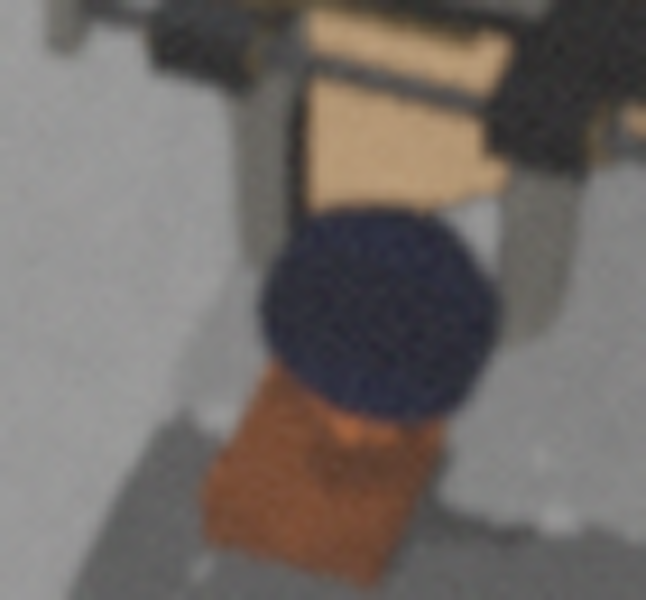

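```bash
python3 -m inch '[16,1.3,0,0.4,0,16,1.3,0,0.4,0,16,1.3,-8,0.4,0,16,1.3,-12,0.4,0,16,1.3,-15,0.4,0,16,1.3,-15,0.4,0]'; python3 -m inch '[0,0,-1,0,0,0,0,-2,0,0,0,0,-2,0,0]';python3 -m inch '[0,0,-1,0,0,0,0,-2,0,0,0,0,-2,0,0]'; python3 -c "from h import *;tcp()"
```

```text
t: 21.6
tool_pos: [0.5038, 0.0311, 0.0579]
orientation: [-2.484, -1.921, 0.003]
force: [-0.6, 0.4, -1.6]
opening: 0.0577
gripper_force: 10.0
t: 21.85
tool_pos: [0.5053, 0.031, 0.0574]
orientation: [2.485, 1.921, 0.0]
force: [-0.6, -0.0, -1.5]
opening: 0.0578
gripper_force: 10.0
t: 22.1
tool_pos: [0.5053, 0.031, 0.0554]
orientation: [-2.485, -1.921, 0.0]
force: [0.3, -0.9, -1.9]
opening: 0.058
gripper_force: 10.0
t 22.10 pos [505.3  31.   55.4] yfinger deg -14.6 zaxis [-0. -0. -1.] F [ 0.3 -0.9 -1.9] open 58.0 g 10.0
```

```bash
python3 -m inch '[0,0,-1,0,0,0,0,-2,0,0,0,0,-3,0,0,0,0,-3,0,0]'; python3 -m inch '[0,0,-1,0,0,0,0,-2,0,0,0,0,-3,0,0,0,0,-3,0,0]'; python3 -m inch '[0,0,-1,0,0,0,0,-2,0,0,0,0,-2,0,0]'; python3 asc.py side 300 255 55 40
```

```text
t: 22.43
tool_pos: [0.5052, 0.031, 0.0522]
orientation: [-2.485, -1.921, 0.0]
force: [-0.1, 0.3, -1.3]
opening: 0.0576
gripper_force: 10.0
t: 22.77
tool_pos: [0.5052, 0.031, 0.0492]
orientation: [-2.485, -1.921, 0.0]
force: [-0.2, 0.2, -1.5]
opening: 0.0581
gripper_force: 10.0
t: 23.02
tool_pos: [0.5053, 0.031, 0.0472]
orientation: [-2.485, -1.921, 0.0]
force: [0.3, -0.8, -2.2]
opening: 0.0576
gripper_force: 10.0
t 23.07 pos [505.3  31.   47.3] yfinger deg -14.6 zaxis [-0.  0. -1.] F [ 0.3  0.3 -1.2] open 57.7 g 10.0
255 ..............##.....oooooooooo....############..#....#
256 ..............##.....oooooooooooo..############........
257 ..............##......oooooooooooo.###########.........
258 ..............##......oooooooooo...###########.........
259 ..............##.......oooo.........##########......##.
260 ..............##.....................#########.........
261 ..............##........................######.........
262 ..............##...........................###.........
263 ..............##.......................................
264 ..............##.................
[... 1122 characters left out ...]
#nNNNNNNNNnnNNnnnn##.o..................
284 ................#nNNNNNNNNNNNNNnn#.....................
285 ..............o..##nNNNNNNNNNNnN##.....................
286 .............ooo...##nNNNNnNNNNn#......................
287 .............ooooo...###nnnnnn##.......................
288 ............oooooooo....#####..........................
289 .............ooooooooo..........oo.....................
290 .............ooooooooooo.o..ooooo......................
291 .............oooooooooooooooooooo......................
292 .............oooooooooooooooooooo......................
293 ..............oooooooooooooooooo.......................
294 ..................oooooooooooooo.......................
```

```bash
python3 - <<'E'
from h import *
c=read_camera("side");a=np.array([.259,.966,0])
for z in (.044,.05,.056):
  for d in (.005,.012,.02): print(z,d,proj(c,np.array([.505,.031,z])+d*a).round(1))
E
python3 -m inch '[0,0,-1,0,0,0,0,-2,0,0,0,0,-3,0,0,0,0,-3,0,0]'; python3 -m inch '[0,0,-1,0,0,0,0,-2,0,0,0,0,-3,0,0,0,0,-3,0,0]'
```

```text
0.044 0.005 [325.6 276.4]
0.044 0.012 [324.6 278.3]
0.044 0.02 [323.5 280.5]
0.05 0.005 [325.7 274.7]
0.05 0.012 [324.7 276.6]
0.05 0.02 [323.6 278.8]
0.056 0.005 [325.7 273. ]
0.056 0.012 [324.7 274.8]
0.056 0.02 [323.6 277. ]
t: 23.45
tool_pos: [0.5052, 0.031, 0.0441]
orientation: [-2.485, -1.921, 0.001]
force: [-0.4, -0.5, -1.2]
opening: 0.0579
gripper_force: 10.0
t: 23.78
tool_pos: [0.5052, 0.031, 0.0412]
orientation: [-2.485, -1.921, 0.0]
force: [-0.0, -0.3, -1.7]
opening: 0.0581
gripper_force: 10.0
```

```bash
python3 -m inch '[0,0,-1,0,0,0,0,-2,0,0,0,0,-3,0,0,0,0,-3,0,0]'; python3 -m inch '[0,0,-1,0,0,0,0,-2,0,0,0,0,-3,0,0,0,0,-3,0,0]';  python3 -m inch '[0,0,-1,0,0,0,0,-2,0,0,0,0,-3,0,0,0,0,-3,0,0]'
```

```text
t: 24.12
tool_pos: [0.5052, 0.031, 0.0381]
orientation: [-2.485, -1.921, 0.0]
force: [-1.0, 0.2, -2.1]
opening: 0.0578
gripper_force: 10.0
t: 24.45
tool_pos: [0.5062, 0.0309, 0.036]
orientation: [2.485, 1.921, 0.002]
force: [2.0, -0.6, 1.6]
opening: 0.0578
gripper_force: 10.0
t: 24.78
tool_pos: [0.5072, 0.0308, 0.0343]
orientation: [2.484, 1.92, 0.004]
force: [-0.3, -1.8, 11.2]
opening: 0.0579
gripper_force: 10.0
```

```bash
python3 -m inch '[0,0,1,0,0,0,0,1,0,66,0,0,1,0,70,0,0,1,0,75,0,0,1,0,85,0,0,1,0,85]'; python3 asc.py side 300 262 50 36
```

```text
t: 25.28
tool_pos: [0.5047, 0.0311, 0.0328]
orientation: [-2.485, -1.921, 0.002]
force: [-0.0, -0.1, 0.4]
opening: 0.0771
gripper_force: 0.0
t 25.33 pos [504.8  31.1  32.9] yfinger deg -14.6 zaxis [-0.001  0.    -1.   ] F [-0.8 -0.1 -0.2] open 78.1 g 0.0
262 ...........##..........................###########
263 ...........##..........................###########
264 ...........##..........................###########
265 ...........##...........................##########
266 ...........##.............................########
267 ...........##................................#####
268 ...........##.....................................
269 ...........##...nn#nnnnnnnn#......................
270 ...........##..NNnNNNnNNNNnnnn....................
271 ...........##nNNNNNNNNNNNNNNnnn...................
272 ...........##NNNNNNNNNNNNNNNNnnn..................
273 ...........#nNNNNNnNNNNNNNNNNNNn#.................
274 ...........#NNNNnnnnNnnNNNNNNNNNN.................
275 ...........#NNnnnnnnnNnnnNNNNNNNNn................
276 ...........nnnnnnnnnnnNnnnNNNNNNnn#...............
277 ...........#nnnn
[... 434 characters left out ...]
...#nNNNNNNnNnnnnnnnnnn##...............
286 ..............#nNnNNNnNNNn#nnnnn##................
287 ...............##NNNNNNNNNnnNNNnn#................
288 ............ooo.##nNNNNNNNNNNnn##.................
289 .............ooo..#nNNNNNnNNNNn#..................
290 .............oooo...#nnnNNnNn##.....##............
291 .............oooooo....#####........#.............
292 .............ooooooooo.......oooo..###............
293 ..............oooooooooooooooooo..#.#.............
294 ..................oooooooooooooo...#..............
295 ......................ooooooooo...................
296 .........................oooooo...................
297 ............................oo....................
```

```bash
python3 -m inch '[2.4,9,4,0,85,4.8,17.9,5,0,85,4.8,17.9,5,0,85,4.8,17.9,5,0,85,4.8,17.9,5,0,0,4.8,17.9,5,0,0,4.8,17.9,5,0,0,4.8,17.9,5,0,0,4.8,17.9,5,0,0,4.8,17.9,5,0,0]' 12; python3 asc.py side 300 262 50 36
```

```text
t: 26.17
tool_pos: [0.5113, 0.0486, 0.0391]
orientation: [2.485, 1.92, 0.003]
force: [4.7, -2.3, 0.8]
opening: 0.0618
gripper_force: 12.0
t 26.22 pos [511.3  48.7  39.1] yfinger deg -14.6 zaxis [ 0.002 -0.    -1.   ] F [ 4.9 -1.4  0. ] open 61.6 g 12.0
262 ...........#..................####################
263 ..........##....................#############..#..
264 ..........##.....................###########......
265 ..........##.....................###########......
266 ..........##.....................###########.....#
267 ..........##.....................###########.....#
268 ..........##.......................#########......
269 ..........##......##nnnNnnnnn.........######......
270 ..........##...nnNNnnnNnnnnnnn...........##.......
271 ..........###..NNNNNnNNNNNNNnnn...................
272 ..........###.NNNNNNnNNnNnNnn#nn..................
273 ..........###nNNNnnnnnnNNNNnnNnnn.................
274 ..........##nnNNNnnnnNnnnnNNnNNNnn................
275 ..........####NnnnnnnnnnNnnNNNNnnn#...............
276 ..........###nnnnnnnnnnnnnnnnnnNnn#...............
277 ..........#nnnnnnn
[... 432 characters left out ...]
...##nNNNNNn#nnnnnnnn#nn#...............
286 ..............#nNNNNNNnnnnnnnnnnn##...............
287 .............o.#nnNNNNNnnNnnnnnnn#................
288 ............ooo.##NNNNNNNNnnNnnn#.................
289 .............ooo..#nNNNNNNNNNNn#..................
290 .............ooooo..##nnnNnnn##...................
291 .............oooooo....######.....................
292 .............ooooooooo.o.....oooo.................
293 ..............oooooooooooooooooo..................
294 ..................oooooooooooooo..................
295 .....................oooooooooo...................
296 ..........................ooooo...................
297 .............................o....................
```

```bash
python3 -m inch '[0,0,5,0,0,0,0,15,0,0,0,0,45,0,0,0,0,45,0,0,0,0,45,0,0,0,0,45,0,0]'; python3 asc.py side 300 228 50 50
```

```text
t: 26.72
tool_pos: [0.5098, 0.049, 0.0833]
orientation: [-2.485, -1.921, 0.0]
force: [-0.1, -0.5, -1.4]
opening: 0.062
gripper_force: 12.0
t 26.77 pos [509.3  49.   82.6] yfinger deg -14.6 zaxis [-0.002  0.    -1.   ] F [-1.  -0.3 -2.6] open 61.5 g 12.0
228 ..#############.............................####..
229 ##############..............................######
230 ##############.............................#######
231 ###############............................#######
232 .##############...........................#####...
233 ......###########.........................####....
234 ..........##########.....................#####....
235 ..............##########.................######...
236 ###...............##########............##########
237 ######................###########.......##########
238 ########.##..ooooo........#.######################
239 #######..##..ooooooooo........##..################
240 #######..##..oooooooooooooo..........#############
241 ######...#....oooooooooooooooooooooo..############
242 ######..........oooooooooooooooooooo..############
243 ######...........
[... 1203 characters left out ...]
.#nnnnnnnNnnnnnnnnn#nnnnn#..............
266 ...........#n#n#nnnnnnnnnnnnNnnnnnn#..............
267 ...........#n#nnnnnnnn#nnnnnnnnnnnn#..............
268 ............nnnnnNnnNnnnnnnnnnnnnnn#..............
269 ............nn#nnnnnnnnnnnnnnnnnnnn#..............
270 ............#nnnnnnn#nnnnnnnnnnnnnn#..............
271 .............#nnnnnnnnnnnnnnnnnnnnn#..............
272 ..............nnnnNnnnnnnnnnnNnnnnn#..............
273 ...............nNNNNnnnnnnnnnnnnnnn#..............
274 ...............nnNNNNNnnnnnnn#nnnn#...............
275 .................#nNNnnnNnNNnnNnn#................
276 ...................##NNNNNNnNNnn#.................
277 ..................o..##nNNnNNn##.ooooo............
```

```bash
python3 -m inch '[-53,-5,0,45,0,-53,-5,0,45,0,-53,-5,0,45,0,-53,-5,0,45,0,-53,-5,0,45,0,-53,-5,0,45,0,-53,-5,0,45,0]' >/dev/null; python3 -m inch '[0,0,0,45,0,0,0,0,45,0,0,0,-10,45,0,0,0,-20,45,0,0,0,-30,45,0,0,0,-38,45,0,0,0,-38,45,0,0,0,-38,45,0]'; python3 asc.py side 315 262 50 36
```

```text
t: 28.02
tool_pos: [0.4552, 0.044, 0.0434]
orientation: [-0.396, -3.112, 0.001]
force: [0.2, 0.7, -1.6]
opening: 0.062
gripper_force: 12.0
t 28.07 pos [455.8  44.   44.1] yfinger deg 75.3 zaxis [-0.003  0.    -1.   ] F [-0.4  0.7 -1.7] open 61.5 g 12.0
262 ........###.###############################.......
263 .......###..###############################.......
264 .......##..################################.......
265 .......##.#.#...###########################.......
266 .......######...###########################.......
267 .......#######.############################.......
268 .........#################################........
269 ...........###############################........
270 ................######################..#.........
271 ....................##################..#.........
272 .........................#############............
273 .....oo.....................#########..#..........
274 ....ooo........................#####..#...........
275 ....ooo...........................................
276 ...ooooooo........................................
277 ...ooooooooooo....
[... 432 characters left out ...]
ooooooooooo..........###n###.#...#......
286 ooooooooooooooooooooo..........#n#########......##
287 ooooooooooooooooooooo..........#n#n###...##.#.....
288 oooooooooooooooooooo...........##n###.#.#..###...#
289 oooooooooooooooooooo...........##n#####....#.#.##.
290 ooooooooooooooooooo............####.##............
291 ooooooooooooooooooo............######..........#.#
292 oooooooooooooooooo......#.....####.#.#........##..
293 .ooooooooooooooooo.............##..##.........#...
294 ...oooooooooooooo..................#.#....#..#..#.
295 ......oooooooooo......#.#.###.........#..#.#..#...
296 ...........ooooo.........##.#....#....##.#..###...
297 ..............o..........#..#.#.....#.........#...
```

```bash
python3 -m inch '[4,-1,0,0,0,7,-1.8,0,0,0,7,-1.8,0,0,0]';python3 -m inch '[2,-0.5,0,0,0,3,-0.8,0,0,0,3,-0.8,0,0,0]';python3 -m inch '[2,-0.5,0,0,0,3,-0.8,0,0,0,3,-0.8,0,0,0]'
```

```text
t: 28.32
tool_pos: [0.4652, 0.0419, 0.0458]
orientation: [0.401, 3.115, 0.0]
force: [-1.0, -0.3, -1.9]
opening: 0.0619
gripper_force: 12.0
t: 28.57
tool_pos: [0.4675, 0.0412, 0.0456]
orientation: [0.399, 3.116, 0.0]
force: [0.4, 0.3, -1.8]
opening: 0.0621
gripper_force: 12.0
t: 28.82
tool_pos: [0.4705, 0.0404, 0.0455]
orientation: [0.399, 3.116, -0.0]
force: [0.6, -0.1, -1.0]
opening: 0.0615
gripper_force: 12.0
```

```bash
python3 -m inch '[-6,1.6,0,0,0,-12,3.2,0,0,0,-12,3.2,-4,0,0,-12,3.2,-4.5,0,0,-9,2.4,-4.5,0,0,-6,1.6,-4.5,0,0,-6,1.6,-4.5,0,0]';python3 -m inch '[2,-0.5,0,0,0,4,-1,0,0,0,4,-1,0,0,0]';python3 -m inch '[2,-0.5,0,0,0,4,-1,0,0,0,4,-1,0,0,0]'
```

```text
t: 29.4
tool_pos: [0.4651, 0.0419, 0.0412]
orientation: [0.399, 3.115, -0.0]
force: [-0.1, 0.6, -0.8]
opening: 0.0615
gripper_force: 12.0
t: 29.65
tool_pos: [0.4687, 0.041, 0.0411]
orientation: [0.399, 3.116, 0.0]
force: [0.2, 0.7, -1.6]
opening: 0.062
gripper_force: 12.0
t: 29.9
tool_pos: [0.4717, 0.0402, 0.041]
orientation: [-0.399, -3.114, -0.0]
force: [-5.1, 1.0, 4.4]
opening: 0.0616
gripper_force: 12.0
```

```bash
python3 -m inch '[-3,0.8,0,0,0,-4,1,3.3,0,0,-4,1,3.3,0,0,-1,0.3,3.3,0,0,0,0,3.3,0,0,0,0,3.3,0,0]';python3 -m inch '[1,-0.3,0,0,0,2,-0.5,0,0,0,2,-0.5,0,0,0]';python3 -m inch '[1,-0.3,0.3,0,0,2,-0.5,0.5,0,0,2,-0.5,0.5,0,0]'
```

```text
t: 30.4
tool_pos: [0.4727, 0.04, 0.0444]
orientation: [0.399, 3.116, -0.0]
force: [-0.1, 0.5, -1.6]
opening: 0.0621
gripper_force: 12.0
t: 30.65
tool_pos: [0.4744, 0.0395, 0.0442]
orientation: [0.399, 3.116, -0.0]
force: [0.6, -0.1, -0.7]
opening: 0.0615
gripper_force: 12.0
t: 30.9
tool_pos: [0.4759, 0.0392, 0.0446]
orientation: [-0.399, -3.115, 0.0]
force: [-1.1, -0.3, -1.2]
opening: 0.062
gripper_force: 12.0
```

```bash
python3 -m inch '[1,-0.3,0,0,0,2,-0.5,0,0,0,2,-0.5,0,0,0]';python3 -m inch '[1,-0.3,0.2,0,0,2,-0.5,0.4,0,0,2,-0.5,0.4,0,0]';python3 -m inch '[1,-0.3,0.2,0,0,2,-0.5,0.4,0,0,2,-0.5,0.4,0,0]'
```

```text
t: 31.15
tool_pos: [0.4783, 0.0385, 0.0448]
orientation: [-0.399, -3.116, 0.0]
force: [-2.4, -0.2, 1.2]
opening: 0.0621
gripper_force: 12.0
t: 31.4
tool_pos: [0.4803, 0.038, 0.0451]
orientation: [-0.399, -3.116, 0.0]
force: [-2.7, -0.4, -1.3]
opening: 0.062
gripper_force: 12.0
t: 31.65
tool_pos: [0.4823, 0.0376, 0.0455]
orientation: [-0.399, -3.116, -0.0]
force: [-1.5, -0.9, -1.2]
opening: 0.0618
gripper_force: 12.0
```

```bash
python3 -m inch '[2,-0.5,0.2,0,0,4,-1,0.2,0,0,6,-1.6,0,0,0,6,-1.6,0,0,0]';python3 -m inch '[2,-0.5,0,0,0,4,-1,-0.3,0,0,6,-1.6,-0.7,0,0,6,-1.6,-0.7,0,0]';python3 asc.py side 315 255 50 36
```

```text
t: 31.98
tool_pos: [0.4887, 0.0359, 0.0456]
orientation: [0.399, 3.116, 0.0]
force: [-2.3, 1.0, -0.3]
opening: 0.0618
gripper_force: 12.0
t: 32.32
tool_pos: [0.4946, 0.0344, 0.0448]
orientation: [0.399, 3.116, 0.0]
force: [-2.0, 1.0, -2.1]
opening: 0.062
gripper_force: 12.0
t 32.37 pos [494.5  34.4  44.8] yfinger deg 75.4 zaxis [ 0. -0. -1.] F [-0.7  0.8 -1.7] open 61.9 g 12.0
255 ##########################........................
256 ####################.#####........................
257 ##########################........................
258 ##########################........................
259 ##########################........................
260 ##########################........................
261 ##########################........................
262 ##########################........................
263 ##########################........................
264 #########################.........................
265 #####################..##.........................
266 ..###################..#..........................
267 .......#############...##.........................
268 .
[... 559 characters left out ...]
.........#nNnnnnn##..#.##...............
279 .ooooo.........#n##nNNnnnnn#..#...#..#............
280 .ooooo.........#nnnNNNNNNNn####.......#...........
281 ooooooo........#nnnnNNNNNNn#.......##.............
282 ooooooo........#nnnnnNNNnnn#.#.#..#..#.#..........
283 ooooooo........#nn#nnnnnn###........#.............
284 ooooooo........##nnn#nn#n##.###....#..............
285 ooooooo........#nnnnnn#n####.##.....#.............
286 ooooooo........###########.#....###...............
287 ooooooooo......###...######....#..................
288 oooooooooo...........#..#......#..................
289 oooooooooo.o....o......#..........................
290 oooooooooo.....ooo......#......#..................
```

```bash
python3 -m inch '[2,-0.5,-1,0,0,4,-1,-2,0,0,6,-1.6,-3.5,0,0,6,-1.6,-3.5,0,0]';python3 -m inch '[1,-0.3,-1,0,0,2,-0.5,-2,0,0,2,-0.5,-2,0,0]';python3 asc.py side 310 262 45 34
```

```text
t: 32.7
tool_pos: [0.501, 0.0327, 0.0414]
orientation: [0.399, 3.115, 0.0]
force: [-0.1, -0.1, -0.2]
opening: 0.062
gripper_force: 12.0
t: 32.95
tool_pos: [0.5026, 0.0323, 0.0394]
orientation: [0.399, 3.115, 0.0]
force: [-0.3, 0.8, 1.4]
opening: 0.0619
gripper_force: 12.0
t 33.00 pos [502.5  32.3  39.4] yfinger deg 75.4 zaxis [ 0.001 -0.    -1.   ] F [0.4 0.7 1.6] open 61.5 g 12.0
262 ############################.................
263 ###########################..................
264 ###########################..................
265 ###########################..................
266 ######################..##...................
267 ....##################..###..................
268 ........#############...###..................
269 ............#########..####n.................
270 ...............#####..####nn#................
271 ......................#nnnnnn................
272 ......................##nnnnn#...............
273 ......................#nnnn#nn#..............
274 ......................#nnnnnnn##.............
275 ......................#nnnnnnn#####.#........
276 ............
[... 283 characters left out ...]

282 .....ooo.........#nnnnnnNnnNnn##.#.#...#.....
283 ....oooo.........#nnNnnnnnnnn##..##..........
284 ....oooo.........#nnnnNnn#####...#.#.........
285 ...ooooo.........#nnnnnn######.##.#..........
286 ...oooooo........##nnn###.#.##.....#.........
287 ..oooooooo.......######...##..#.##...........
288 ..oooooooooo.................##..............
289 ...oooooooooooo..............####............
290 ...oooooooooooo....o.oo....#.................
291 ...ooooooooooo......oo.....##..##............
292 ...ooooooooooo.o..o.oo........#.#............
293 ......oooooooo.oooooo....#.......##..........
294 ........oo.ooooooooo............#.#..........
295 ..............ooooooo...#........#...........
```

```bash
python3 -m inch '[0,0,20,0,0,0,0,45,0,0,0,-20,60,-45,0,-10,-178,60,-45,0,-10,-178,60,-45,0,-10,-178,60,-45,0,-10,-178,60,-45,0,-10,-178,60,-45,0,-10,-178,60,-45,0]'>/dev/null; python3 -m inch '[0,0,0,-45,0,0,0,0,-45,0,0,0,0,-45,0,0,0,0,-45,0,0,0,0,-45,0,0,0,0,-45,0,0,0,0,-45,0,0,0,0,-45,0]'; python3 - <<'E'
from h import *
c=read_camera("side"); t=robot.read_state()["tool_pos"]; print(proj(c,t),proj(c,t+[0,0,.02]))
E
python3 asc.py side 312 190 55 50
```

```text
t: 34.42
tool_pos: [0.4919, -0.1456, 0.0989]
orientation: [-2.487, -1.919, 0.0]
force: [0.6, -1.2, -0.7]
opening: 0.062
gripper_force: 12.0
[337.18896289 213.88929332] [337.43168107 207.92778586]
t 34.52 pos [ 492.  -145.6   99. ] yfinger deg -14.5 zaxis [-0.  0. -1.] F [ 0.5 -0.  -3.1] open 61.6 g 12.0
190 .......###...........................##################
191 .........#..........................##############.....
192 ..................................############..#......
193 ..................................############.#.......
194 ..............#....................###########.........
195 ..............#....................##########.....##...
196 ..............#....................##########.....##...
197 .............##......................########..........
198 ..............#.........................#####..........
199 ..............#........................................
200 ..............#........................................
201 ..............#........n...............................
202 ..............#.......nnn#n##..........................
203 ...........
[... 1504 characters left out ...]
...ooooooooooooooooooo..................
229 ..............oooooooooooooooooooooooo.................
230 ..........ooooooooooooooooooooooooooooo................
231 ......oooooooooooooooooooooooooooooooooo...............
232 .ooooooooooooooooooooooooooooooooooooooo...............
233 ooooooooooooooooooooooooooooooooooooooooo..............
234 oooooooooooooooooooooooooooooooooooooooooo.............
235 oooooooooooooooooooooooooooooooooooooooooo.............
236 ooooooooooooooooooooooooooooooooooooooooooo............
237 oo....ooooooooooooooooooooooooooooooooooooo............
238 o.......oooooooooooooooooooooooooooooooooooo...........
239 .................oooooooooooooooooooooooooooo..........
```

```bash
python3 -m inch '[0,-1,-25,0,0,0,-1,-50,0,0,0,-1,-57,0,0,0,-1,-60,0,0,0,-1,-62,0,0,0,-1,-62,0,0]';python3 -m inch '[0,0,-1,0,0,0,0,-2,0,0,0,0,-3,0,0,0,0,-3,0,0]';python3 -m inch '[0,0,-1,0,0,0,0,-2,0,0,0,0,-3,0,0,0,0,-3,0,0]'
```

```text
t: 35.02
tool_pos: [0.4927, -0.1468, 0.0381]
orientation: [2.484, 1.922, 0.001]
force: [-0.3, 0.3, -2.2]
opening: 0.0617
gripper_force: 12.0
t: 35.35
tool_pos: [0.4925, -0.1468, 0.0347]
orientation: [2.485, 1.921, 0.001]
force: [-0.2, -0.7, -1.8]
opening: 0.0618
gripper_force: 12.0
t: 35.68
tool_pos: [0.492, -0.1466, 0.031]
orientation: [-2.485, -1.921, 0.0]
force: [1.5, 1.1, -1.4]
opening: 0.0617
gripper_force: 12.0
```

```bash
python3 -m inch '[0,0,-1,0,0,0,0,-2,0,0,0,0,-3,0,0,0,0,-3,0,0]' 8;python3 -m inch '[0,0,-1,0,0,0,0,-2,0,0,0,0,-3,0,0,0,0,-3,0,0]';python3 -m inch '[0,0,-1,0,0,0,0,-2,0,0,0,0,-3,0,0,0,0,-3,0,0]'
```

```text
t: 36.02
tool_pos: [0.492, -0.1466, 0.028]
orientation: [-2.485, -1.921, 0.0]
force: [-0.0, 0.5, -1.6]
opening: 0.0621
gripper_force: 8.0
t: 36.35
tool_pos: [0.4923, -0.1468, 0.0263]
orientation: [2.485, 1.922, -0.0]
force: [-5.5, 1.1, 8.7]
opening: 0.0619
gripper_force: 8.0
t: 36.68
tool_pos: [0.4924, -0.1469, 0.0234]
orientation: [2.485, 1.921, -0.0]
force: [-5.1, 1.2, 9.9]
opening: 0.0623
gripper_force: 8.0
```

```bash
python3 -m inch '[0,0,1,0,0,0,0,2,0,0,0,0,2,0,0]' 3; python3 -m inch '[0,0,0,0,67,0,0,0,0,69,0,0,0,0,75,0,0,0,0,90,0,0,5,0,90]'; python3 asc.py side 312 205 55 40
```

```text
t: 36.93
tool_pos: [0.4923, -0.1467, 0.0244]
orientation: [2.485, 1.921, 0.0]
force: [0.0, 0.1, -1.4]
opening: 0.0618
gripper_force: 3.0
t: 37.35
tool_pos: [0.4915, -0.1464, 0.0286]
orientation: [-2.484, -1.921, 0.001]
force: [0.2, 0.1, -0.4]
opening: 0.0784
gripper_force: 0.0
t 37.40 pos [ 492.4 -146.7   30.2] yfinger deg -14.6 zaxis [ 0. -0. -1.] F [ 0.9 -0.5  0.6] open 81.7 g 0.0
205 ########..#................############################
206 ########.........................######################
207 ########..............................#################
208 #######.................................###############
209 #######.................................##############.
210 #######.................................###############
211 ....###................................################
212 ......#................................################
213 ......................................#################
214 ...........#.........................##############...#
215 ...........#.........................###########.#.....
216 ..........##.........................###########.#
[... 985 characters left out ...]
.NnNNNNNNNNNNNNNNNNnn#..................
234 ............oo..NnNNNNNNNNNNNNNNnNnn...................
235 ...............#nNNNNNNNNNNNNNNNNNn#...................
236 ...............#nNNNNNNNNNNNnNNNNNn#...................
237 ................#nNNNNNNNNNNnnnNNNn#.o.................
238 ................##NNNNNNNNNNNNNnNn#..o.....o...........
239 .................#nNNNNNNNNNNNNnn##..o....ooo..........
240 ..................##nnNNNNNNNnnn##...o.oooooo..........
241 ..............o....##nnnnnNNn####.....oooooooo.........
242 .............oo......##########........ooooooo.........
243 ............oooo........####.............oooo..........
244 ............oooo.......................................
```

```bash
python3 -m inch '[0,0,30,0,85,0,0,65,0,85,0,0,90,0,85,-47,-192,90,0,85,-47,-192,90,0,85,-47,-192,90,0,85,-47,-192,90,0,85,-47,-192,90,0,85,-47,-192,90,0,85]'; python3 - <<'E'
from h import *
tcp()
t=read_camera("top"); s=read_camera("side")
for nm,col,near in(("navy","navy",(339,252)),("sand","sand",(408,270)),("white","white",(394,206))):
  try:
    k=blob(t,col,near,18); (x,y),r=cv2.minEnclosingCircle(k); print(nm,"%.1f %.1f r%.1f"%(x,y,r),cv2.boundingRect(k),(ray(t,(x,y),.04 if nm=="navy" else .036)*1000).round(1))
  except ValueError: print(nm,"none")
k=blob(s,"navy",(338,230),18);print("side navy",cv2.boundingRect(k))
p=np.array([proj(s,[.492+r*np.cos(q),-.1465+r*np.sin(q),z]) for r,z in((.031,.042),(.031,.022),(.014,.004)) for q in np.linspace(0,6.28,50)]);print("expect",p.min(0).round(1),p.max(0).round(1))
E
python3 asc.py top 322 232 36 40
```

```text
t: 38.15
tool_pos: [0.4436, -0.3442, 0.1201]
orientation: [2.488, 1.914, -0.002]
force: [0.7, -0.3, 0.1]
opening: 0.0789
gripper_force: 0.0
t 38.15 pos [ 443.6 -344.2  120.1] yfinger deg -14.8 zaxis [ 0.    -0.003 -1.   ] F [ 0.7 -0.3  0.1] open 78.9 g 0.0
navy 345.6 254.0 r11.0 (335, 244, 22, 22) [ 483.9 -164.7   40. ]
sand 403.2 269.2 r7.8 (397, 263, 12, 15) [ 446.8 -325.4   36. ]
white 394.5 206.0 r11.0 (384, 196, 22, 22) [ 623.1 -298.5   36. ]
side navy (330, 226, 20, 9)
expect [325.  222.9] [347.9 243.9]
t 38.30 pos [ 445.1 -338.6  119.4] yfinger deg -14.7 zaxis [ 0.     0.001 -1.   ] F [ 0.5 -0.2  1.2] open 78.6 g 0.0
232 ...........oooooooooooooooooooo.....
233 .........ooooooooooooooooooooooo....
234 ......oooooooooooooooooooooooooo....
235 ....oooooooooooooooooooooooooooo....
236 ..ooooooooooooooooooooooooooooooo...
237 ooooooooooooooooooooooooooooooooo...
238 oooooooooooooooooooooooooooooooooo..
239 oooooooooooooooooooooooooooooooooo..
240 ooooooooooooooooooooooooooooooooooo.
241 ooooooooooooooooooooooooooooooooooo.
242 oooooooooooooooooooooooooooooooooooo
243 ooooooooooooo
[... 471 characters left out ...]
nNo
255 ooooooooooo..NNNNNNNNNNNNNNNNNNNNnNo
256 ooooooooooo..NNNNNNNNNNNNNNNNNNNNnno
257 ooooooooooo..#NNNNNNNNNNNNNNNNNNNN.o
258 ooooooooooo...NNNNNNNNNNNNNNNNNNNN.o
259 ooooooooooo...nNNNNNNNNNNNNNNNNNN#oo
260 oooooooooooo...nNNNNNNNNNNNNNNNNN.oo
261 oooooooooooo...#NNNNNNNNNNNNNNNN.ooo
262 ooooooooooooo...#NNNNNNNNNNNNNn.oooo
263 oooooooooooooo...#NNNNNNNNNNNn.oooo.
264 ooooooooooooooo....#nNNNNNNN.ooooo..
265 ooooooooooooooooo....####...ooooo...
266 ooooooooooooooooooo.....ooooooo.....
267 .oooooooooooooooooooooooooooooo..o..
268 .oooooooooooooooooooooooooooo.....##
269 ..ooooooooooooooooooooooooooo...####
270 ..oooooooooooooooooooooooooo..######
271 ...oooooooooooooooooooooooo.########
```

```bash
python3 -m inch '[41,181,0,0,0,41,181,0,0,0,41,181,0,0,0,41,181,0,0,0,41,181,0,0,0,41,181,0,0,0,41,181,-30,0,0,41,181,-60,0,0,41,181,-80,0,0,41,181,-80,0,0]' 20; python3 -c "from h import *;tcp()"
```

```text
t: 39.13
tool_pos: [0.4826, -0.1555, 0.0347]
orientation: [-2.479, -1.919, 0.006]
force: [-0.7, -0.0, -1.4]
opening: 0.0168
gripper_force: 0.0
t 39.13 pos [ 482.6 -155.5   34.7] yfinger deg -14.5 zaxis [-0.007  0.003 -1.   ] F [-0.7 -0.  -1.4] open 16.8 g 0.0
```

```bash
python3 -m inch '[1.5,5.5,3,0,0,3,11,3,0,0,4.5,17,3,0,0,6,22,3,0,0,7.3,27,3,0,0,8.5,32,3,0,0,9.6,36,3,0,0,9.6,36,3,0,0]'; python3 -m inch '[0,0,30,0,0,0,0,70,0,90,0,-60,80,0,90,0,-100,80,0,90]'; python3 asc.py top 318 232 40 36; python3 asc.py side 312 210 50 40
```

```text
t: 39.8
tool_pos: [0.4961, -0.1208, 0.0425]
orientation: [2.485, 1.922, 0.0]
force: [-0.2, 0.3, -0.7]
opening: 0.0005
gripper_force: 0.0
t: 40.13
tool_pos: [0.4984, -0.2049, 0.1256]
orientation: [2.476, 1.923, 0.005]
force: [0.7, -0.4, -0.9]
opening: 0.0158
gripper_force: 0.0
t 40.18 pos [ 497.1 -212.9  124.9] yfinger deg -14.6 zaxis [ 0.005 -0.007 -1.   ] F [-3.9 -4.4  1.2] open 19.7 g 0.0
232 ...............ooo.....#......#.........
233 .............ooooo......................
234 ...........oooooo............#..........
235 ........oooooooo.....#......#...........
236 ......oooooooooo.....#......##..........
237 ....ooooooooooo.....#........#..........
238 ..ooooooooooooo.............##..........
239 oooooooooooooo.....#.....#o.###.........
240 ooooooooooooo...........#.oo.###........
241 ooooooooooooo............ooooo.####.....
242 oooooooooooo.............oooooo...#.....
243 .ooooooooooo.....#.....######......#....
244 ..ooo.ooooo.....#......#nnnn##n#.#####..
245 .......ooo............#################.
246 ........oo.....#......####n#nnN###.###.#
247 .....................##n#nn
[... 2530 characters left out ...]
oooo.....###nn#nnnnnnn##................
238 ..oooooooo...........###n#n##n###.................
239 oooooooooooo..........##########..................
240 ooooooooooooo...........#####.....................
241 .oooooooooooo.....................................
242 .ooooooooooooooo..................................
243 ..ooooooooooooooo.................................
244 ..ooooooooooooooo.................................
245 ...ooooooooooooooo................................
246 ....oooooooooooooo................................
247 ....oooooooooooooo................................
248 .....oooooooooooo.................................
249 .....oooooooooo...................................
```

```bash
python3 -m inch '[-45,-120,-5,0,90,-45,-120,-5,0,90,-45,-120,-5,0,90,-45,-120,-5,0,90]' >/dev/null; python3 - <<'E'
from h import *
tcp()
t=read_camera("top"); s=read_camera("side")
k=blob(t,"navy",(341,253),22); (x,y),r=cv2.minEnclosingCircle(k); P=ray(t,(x,y),.04); print("%.1f %.1f r%.1f"%(x,y,r),cv2.boundingRect(k),(P*1000).round(1))
p=np.array([proj(s,[P[0]+r*np.cos(q),P[1]+r*np.sin(q),z]) for r,z in((.031,.042),(.031,.022),(.014,.004)) for q in np.linspace(0,6.28,50)]);print("expect side",p.min(0).round(1),p.max(0).round(1))
E
python3 asc.py side 318 212 40 34;python3 asc.py top 322 238 36 32
```

```text
t 40.57 pos [ 448.  -329.6  116. ] yfinger deg -14.8 zaxis [-0.001 -0.002 -1.   ] F [ 0.7 -0.7  0.5] open 50.4 g 0.0
345.3 254.1 r10.9 (335, 244, 22, 22) [ 483.8 -164.    40. ]
expect side [328.5 219.1] [351.3 240. ]
t 40.72 pos [ 450.4 -324.2  115.9] yfinger deg -14.7 zaxis [-0.001  0.001 -1.   ] F [ 0.   1.1 -0.4] open 62.4 g 0.0
212 ........................................
213 ........................................
214 ........................................
215 ........................................
216 ........................................
217 ........................................
218 ........................................
219 ........................................
220 ..................N..N..................
221 ................nnNnNNNNNn..............
222 .............nNnnnnnnnnnnnnnn...........
223 ............NNnnnnnnn#nnn#nnnn..........
224 ...........Nnnn#nnn#nnnnnnnnnnN.........
225 ..........NNnn#nnnnnNnnnnnnnnNNN........
226 ..........NN##nnNNNNNNNNNNnnn#NN........
227 ..........NN#nNNNNNNNNNNNNNNnnNNn.......
228 ...........nnNNNNNNNNNNNNNNNNnNN........
2
[... 1492 characters left out ...]
nno
253 ooooooooooo..NNNNNNNNNNNNNNNNNNNnnNo
254 ooooooooooo..NNNNNNNNNNNNNNNNNNNNnNo
255 ooooooooooo..NNNNNNNNNNNNNNNNNNNNNN.
256 ooooooooooo..NNNNNNNNNNNNNNNNNNNNNn.
257 ooooooooooo..nNNNNNNNNNNNNNNNNNNnN#.
258 ooooooooooo...NNNNNNNNNNNNNNNNNNnN#.
259 ooooooooooo...NNNNNNNNNNNNNNNNNNn#..
260 oooooooooooo..#NNNNNNNNNNNNNNNNn#...
261 oooooooooooo.o.#NNNNNNNNNNNNNNn#....
262 ooooooooooooo...#NNNNNNNNNNNNN##....
263 oooooooooooooo...#NNNNNNNNNNN#......
264 ooooooooooooooo....#nNNNNNNN#.......
265 ooooooooooooooooo....#####..........
266 oooooooooooooooooo....oo...........o
267 .ooooooooooooooooooooooo............
268 .oooooooooooooooooooooo............#
269 ..ooooooooooooooooooooo.........####
```

```bash
python3 -m inch '[33.5,159,0,0,90,33.5,159,0,0,90,33.5,159,0,0,90,33.5,159,0,0,90,33.5,159,-40,0,90,33.5,159,-75,0,90,33.5,159,-94,0,90,33.5,159,-96,0,90,33.5,159,-96,0,60,33.5,159,-96,0,0]' 12; python3 -m inch '[0,0,0,0,0,0,0,0,0,0,0,0,0,0,0,0,0,0,0,0]'; python3 -c "from h import *;tcp()"
```

```text
t: 41.6
tool_pos: [0.4854, -0.1649, 0.0218]
orientation: [2.483, 1.922, 0.001]
force: [0.2, 0.3, 1.6]
opening: 0.0746
gripper_force: 0.0
t: 41.93
tool_pos: [0.486, -0.1661, 0.0225]
orientation: [2.484, 1.919, 0.003]
force: [1.0, 1.1, 7.6]
opening: 0.0621
gripper_force: 12.0
t 41.93 pos [ 486.  -166.1   22.5] yfinger deg -14.6 zaxis [ 0.003 -0.001 -1.   ] F [1.  1.1 7.6] open 62.1 g 12.0
```

```bash
python3 -m inch '[0,0,4,0,0,3,9,4,0,0,6.5,18.5,4,0,0,6.5,18.5,4,0,0,6.5,18.5,-1,0,0,6.5,18.5,-1,0,0,6.5,18.5,-1,0,0]'; python3 -m inch '[0,0,0,0,80,0,0,0,0,90,0,0,0,0,90,0,0,40,0,90,0,0,80,0,90,-47,-192,100,0,85,-47,-192,100,0,85,-47,-192,100,0,85,-47,-192,100,0,85,-47,-192,100,0,85]' ; python3 - <<'E'
from h import *
tcp()
t=read_camera("top"); s=read_camera("side")
k=blob(t,"navy",(339,252),22); (x,y),r=cv2.minEnclosingCircle(k); P=ray(t,(x,y),.04); print("%.1f %.1f r%.1f"%(x,y,r),cv2.boundingRect(k),(P*1000).round(1))
p=np.array([proj(s,[P[0]+r*np.cos(q),P[1]+r*np.sin(q),z]) for r,z in((.031,.042),(.031,.022),(.014,.004)) for q in np.linspace(0,6.28,50)]);print("expect side",p.min(0).round(1),p.max(0).round(1))
im=s["image"].astype(int); m=((im[...,0]-im[...,2]>8)).astype(np.uint8); w=np.zeros_like(m); w[212:255,315:362]=1; m=cv2.morphologyEx(m*w,cv2.MORPH_OPEN,np.ones((2,2))); print("side bbox",cv2.boundingRect(m))
E
```

```text
t: 42.52
tool_pos: [0.4913, -0.1464, 0.0196]
orientation: [2.485, 1.922, 0.001]
force: [1.0, 2.1, 4.1]
opening: 0.0619
gripper_force: 12.3
t: 43.35
tool_pos: [0.4427, -0.3418, 0.1198]
orientation: [2.485, 1.92, -0.001]
force: [0.6, 0.0, 0.1]
opening: 0.0791
gripper_force: 0.0
t 43.35 pos [ 442.7 -341.8  119.8] yfinger deg -14.6 zaxis [ 0.    -0.001 -1.   ] F [0.6 0.  0.1] open 79.1 g 0.0
338.0 252.1 r10.9 (328, 242, 21, 22) [ 488.6 -143.5   40. ]
expect side [326.2 223.6] [349.1 244.7]
side bbox (327, 226, 21, 18)
```

```bash
python3 -m inch '[2.7,-2.3,-20,0,85,2.7,-2.3,-60,0,85,2.7,-2.3,-90,0,85,2.7,-2.3,-99,0,85,2.7,-2.3,-99,0,70,2.7,-2.3,-99,0,0,2.7,-2.3,-99,0,0,2.7,-2.3,-99,0,0,2.7,-2.3,-99,0,0]' 15; python3 -m inch '[0,0,0,0,0,0,0,0,0,0]'; python3 - <<'E'
from h import *
tcp(); p=robot.read_state()["tool_pos"][:2]*1000
n=np.array([.966,-.259]);a=np.array([.259,.966]); print("n %.1f a %.1f"%(p@n,p@a), "xy for navy",(n*512.5+a*(p@a+199.9)).round(1), "shift",(n*512.5+a*(p@a+199.9)-p).round(1))
E
```

```text
t: 44.2
tool_pos: [0.4479, -0.3423, 0.0227]
orientation: [2.482, 1.919, 0.001]
force: [-0.3, -0.1, 3.9]
opening: 0.0616
gripper_force: 15.0
t: 44.37
tool_pos: [0.4479, -0.3423, 0.0227]
orientation: [2.483, 1.919, 0.001]
force: [0.6, 0.6, 7.1]
opening: 0.0619
gripper_force: 15.0
t 44.37 pos [ 447.9 -342.3   22.7] yfinger deg -14.6 zaxis [ 0.003 -0.002 -1.   ] F [0.6 0.6 7.1] open 61.9 g 15.0
n 521.3 a -214.7 xy for navy [ 491.2 -147. ] shift [ 43.3 195.3]
```

```bash
python3 -m inch '[0,0,15,0,0,0,0,45,0,0,43.8,194,58,0,0,43.8,194,58,0,0,43.8,194,58,0,0,43.8,194,58,0,0,43.8,194,58,0,0,43.8,194,58,0,0,43.8,194,58,0,0]'; python3 - <<'E'
from h import *
tcp(); s=read_camera("side")
h=s["image"].astype(int); m=((h[...,2]-h[...,0]>40)).astype(np.uint8)
p=robot.read_state()["tool_pos"]; print(proj(s,p),(p[:2]*1000)@[.966,-.259],(p[:2]*1000)@[.259,.966])
E
```

```text
t: 45.12
tool_pos: [0.4909, -0.1457, 0.0791]
orientation: [2.481, 1.925, 0.001]
force: [0.5, 0.3, -0.7]
opening: 0.0619
gripper_force: 15.0
t 45.12 pos [ 490.9 -145.7   79.1] yfinger deg -14.4 zaxis [ 0.001 -0.001 -1.   ] F [ 0.5  0.3 -0.7] open 61.9 g 15.0
[337.48104291 219.47250675] 512.0254913845862 -14.884665928272218
```

```bash
python3 -m inch '[0,0,-10,0,0,0,0,-17,0,0,0,0,-22,0,0,0,0,-26,0,0,0,0,-28,0,0,0,0,-28,0,0]'; python3 -m inch '[0,0,-1.5,0,0,0,0,-3,0,0,0,0,-3,0,0]'; python3 -m inch '[0,0,-1.5,0,0,0,0,-3,0,0,0,0,-3,0,0]'
```

```text
t: 45.67
tool_pos: [0.4895, -0.1474, 0.0494]
orientation: [-2.485, -1.919, 0.001]
force: [0.2, 0.7, -0.8]
opening: 0.0622
gripper_force: 15.0
t: 45.92
tool_pos: [0.4904, -0.1472, 0.0474]
orientation: [2.485, 1.921, 0.0]
force: [-1.2, 0.8, -1.2]
opening: 0.0623
gripper_force: 15.0
t: 46.17
tool_pos: [0.4908, -0.1474, 0.0463]
orientation: [2.485, 1.921, 0.0]
force: [-6.7, 2.5, 14.7]
opening: 0.0619
gripper_force: 15.0
```

```bash
python3 -m inch '[0,0,0,0,75,0,0,0,0,85,0,0,0,0,85,0,0,40,0,85,60,-70,72,0,85,134,-154.5,72,0,85,134,-154.5,72,0,85,134,-154.5,72,0,85,134,-154.5,72,0,85,134,-154.5,72,0,85]'; python3 - <<'E'
from h import *
tcp()
t=read_camera("top"); s=read_camera("side")
k=blob(t,"sand",(339,251),12); (x,y),r=cv2.minEnclosingCircle(k);print("sandtop %.1f %.1f r%.1f"%(x,y,r),(ray(t,(x,y),.06)*1000).round(1))
P=[.490,-.1465]
p=lambda z:np.array([proj(s,[P[0]+.031*np.cos(q),P[1]+.031*np.sin(q),z]) for q in np.linspace(0,6.28,50)])
print("expect sand y %.1f-%.1f x %.1f-%.1f, navy bottom of band %.1f"%(p(.062)[:,1].min(),p(.042)[:,1].max(),p(.062)[:,0].min(),p(.062)[:,0].max(),p(.022)[:,1].max()))
E
python3 asc.py side 318 208 40 42
```

```text
t: 47.0
tool_pos: [0.6272, -0.3072, 0.1142]
orientation: [2.487, 1.917, -0.001]
force: [0.7, 0.4, -0.1]
opening: 0.0792
gripper_force: 0.0
t 47.00 pos [ 627.2 -307.2  114.2] yfinger deg -14.7 zaxis [ 0.    -0.001 -1.   ] F [ 0.7  0.4 -0.1] open 79.2 g 0.0
sandtop 337.5 250.0 r11.4 [ 492.6 -141.6   60. ]
expect sand y 217.3-237.6 x 326.0-349.0, navy bottom of band 243.2
t 47.15 pos [ 623.8 -301.4  115. ] yfinger deg -14.6 zaxis [-0.002  0.001 -1.   ] F [-0.4  0.2  0.9] open 79.2 g 0.0
208 ........................................
209 ........................................
210 ........................................
211 ........................................
212 ........................................
213 ........................................
214 ........................................
215 ........................................
216 ........................................
217 ........................................
218 ........................................
219 ........................................
220 .............o..........................
221 ...........oo.........
[... 578 characters left out ...]
.....o...................
235 ooooooo.##..............................
236 ooooooo.##.................##...........
237 ooooooo.####..............###.oooo......
238 oooooooo.#####.........######.ooooooo...
239 oooooooo.#nnnn##########nn##.ooooooooo..
240 oooooooo.###nn#nnnnn###n####.ooooooooooo
241 oooooooo..###nnnn#nn#nnnn##..ooooooooooo
242 oooooooo...#####nnnnn#####....oooooooooo
243 ooooooooo....####n#######.....oooooooooo
244 ooooooooo.....#########.......oooooooooo
245 ooooooooo..........#..........oooooooooo
246 ..oooooooo....................oooooooooo
247 ...ooooooo...................ooooooooooo
248 .......oooo.................oooooooooooo
249 .........ooo...............ooooooooooooo
```

```bash
python3 -m inch '[1,0,-20,0,85,1,0,-60,0,85,1,0,-85,0,85,1,0,-94,0,85,1,0,-94,0,70,1,0,-94,0,0,1,0,-94,0,0,1,0,-94,0,0,1,0,-94,0,0,1,0,-94,0,0]' 12; python3 - <<'E'
from h import *
tcp(); p=robot.read_state()["tool_pos"][:2]*1000
n=np.array([.966,-.259]);a=np.array([.259,.966]); print("n %.1f a %.1f"%(p@n,p@a), "shift",(n*512.1+a*(p@a+116.5)-p).round(1))
E
```

```text
t: 47.98
tool_pos: [0.627, -0.3026, 0.0255]
orientation: [2.482, 1.919, 0.003]
force: [-1.9, -0.1, 7.4]
opening: 0.0619
gripper_force: 12.0
t 47.98 pos [ 627.  -302.6   25.5] yfinger deg -14.6 zaxis [ 0.004 -0.002 -1.   ] F [-1.9 -0.1  7.4] open 61.9 g 12.0
n 684.0 a -129.9 shift [-135.8  157. ]
```

```bash
python3 -m inch '[0,0,25,0,0,0,0,60,0,0,-60,70,78,0,0,-134.5,156,78,0,0,-134.5,156,78,0,0,-134.5,156,78,0,0,-134.5,156,78,0,0,-134.5,156,78,0,0,-134.5,156,78,0,0,-134.5,156,78,0,0]'; python3 - <<'E'
from h import *
tcp(); p=robot.read_state()["tool_pos"][:2]*1000
n=np.array([.966,-.259]);a=np.array([.259,.966]); print("n %.1f a %.1f"%(p@n,p@a), "shift",(n*512.1+a*-13.9-p).round(1))
E
```

```text
t: 48.82
tool_pos: [0.4919, -0.1461, 0.1018]
orientation: [2.483, 1.92, 0.002]
force: [-0.4, 0.1, -0.1]
opening: 0.0619
gripper_force: 12.0
t 48.82 pos [ 491.9 -146.1  101.8] yfinger deg -14.6 zaxis [ 0.003 -0.001 -1.   ] F [-0.4  0.1 -0.1] open 61.9 g 12.0
n 513.0 a -13.8 shift [-0.8  0.1]
```

```bash
python3 -m inch '[-0.5,0,-10,0,0,-0.5,0,-18,0,0,-0.5,0,-24,0,0,-0.5,0,-28,0,0,-0.5,0,-30,0,0,-0.5,0,-30,0,0]'; python3 -m inch '[0,0,-1,0,0,0,0,-2,0,0,0,0,-2,0,0]'; python3 -m inch '[0,0,-1,0,0,0,0,-2,0,0,0,0,-2,0,0]'
```

```text
t: 49.32
tool_pos: [0.4904, -0.1459, 0.0699]
orientation: [-2.486, -1.921, 0.0]
force: [-0.5, -0.1, -0.2]
opening: 0.0619
gripper_force: 12.0
t: 49.57
tool_pos: [0.4913, -0.1461, 0.0694]
orientation: [2.484, 1.92, 0.002]
force: [1.1, -0.8, 3.5]
opening: 0.0617
gripper_force: 12.0
t: 49.82
tool_pos: [0.491, -0.1461, 0.0684]
orientation: [2.484, 1.921, 0.001]
force: [-3.6, 1.0, 13.3]
opening: 0.0616
gripper_force: 12.1
```

```bash
python3 -m inch '[0,0,0,0,75,0,0,0,0,85,0,0,0,0,85,0,0,40,0,85,0,0,80,0,85,-60,-150,80,0,85,-60,-150,80,0,85,-60,-150,80,0,85,-60,-150,80,0,85,-60,-150,80,0,85]' >/dev/null; python3 - <<'E'
from h import *
tcp()
t=read_camera("top"); s=read_camera("side")
P=[.490,-.1465]
p=lambda z:np.array([proj(s,[P[0]+.031*np.cos(q),P[1]+.031*np.sin(q),z]) for q in np.linspace(0,6.28,50)])
print([(z,p(z)[:,1].min().round(1),p(z)[:,1].max().round(1)) for z in (.082,.062,.042,.022)])
k=blob(t,"white",(338,249),14); (x,y),r=cv2.minEnclosingCircle(k);print("whitetop %.1f %.1f r%.1f"%(x,y,r),(ray(t,(x,y),.08)*1000).round(1))
im=s["image"][206:250,318:360].astype(int); b,g,r=im[...,0],im[...,1],im[...,2]
bg=s["image"][200,338].astype(int).sum()
o=np.full(b.shape,'.'); o[(r-b>30)]='o'; o[(b-r>6)]='n'; o[(abs(r-b)<=14)&(r>165)]='W'
print("bg",s["image"][215,322], s["image"][215,338]); print("\n".join("%3d "%(206+i)+"".join(l) for i,l in enumerate(o)))
for nm,near in(("pot",(195,243)),):
    u,v=near; print(t["image"][v-14:v+15:4,u,:].max(-1), t["image"][v,u-14:u+15:4,:].max(-1))
E
```

```text
t 50.65 pos [ 427.6 -300.8  146.3] yfinger deg -14.8 zaxis [-0.001 -0.002 -1.   ] F [-0.5  0.5  0.5] open 78.9 g 0.0
[(0.082, np.float64(211.6), np.float64(226.1)), (0.062, np.float64(217.3), np.float64(231.9)), (0.042, np.float64(222.9), np.float64(237.6)), (0.022, np.float64(228.5), np.float64(243.2))]
whitetop 337.9 250.5 r11.2 [ 489.5 -142.3   80. ]
bg [146 147 147] [132 136 136]
206 ..........................................
207 ..........................................
208 ..........................................
209 ..........................................
210 ..........................................
211 ..........................................
212 ..........................................
213 .................WWW......................
214 ............W.....W.......................
215 ...........W..............................
216 ..........................................
217 ........WW..................W.............
218 ........W.................................
219 .......WW.................................
220 .......WW.......W.WWWWW.......W...........
221 ....
[... 722 characters left out ...]
oo..........oooo.....
237 oooooooo.n........oo.o............ooo.....
238 oooooooo...n..................ooo.oooo....
239 oooooooo..nnnnn.........n.n..oooooooooo...
240 ooooooooo...n.nnnnnnnnnn.....oooooooooo...
241 ooooooooo...nn.nnnnnnnn......ooooooooooo..
242 ooooooooo.....nnnnnnnn.......ooooooooooo..
243 oooooooooo.....nnnnnnn.......oooooooooooo.
244 ooooooooooo..................ooooooooooooo
245 oooooooooooo.................ooooooooooooo
246 ooooooooooooo..............ooooooooooooooo
247 oooooooooooooooo........oooooooooooooooooo
248 oooooooooooooooooo.ooooooooooooooooooooooo
249 oooooooooooooooooooooooooooooooooooooooooo
[116 122  69 166 194  68  36 107] [114 114  84  76 200 194 170  86]
```

```bash
python3 -c "
from plant import job
print(job.close_job())"
```

```text
the job is handed in; nothing more can be done
None
```

The job was handed in at about 51 s: the navy cover lay in the cradle, was let go, and now stands crown down near the middle of the pad (within about 5 mm by camera), with the sand cover and then the white one nested inside it. Contact heights and the cameras both show each cover home. When first let go on the pad, the navy cover rolled about 18 mm and I re-centred it. The pot still showed in its place at the end; I did not re-check the can, jar and tape roll, but the arm did not work near them.

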